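# Seat a slide box in the reading stage

### The arm

A 7-joint arm with a two-finger parallel gripper is mounted at the origin on the work surface. World frame = base frame: x ahead of the robot, y to its left, z up, the work surface at z = 0. Lengths are in m, angles in degrees, forces in N, time in s.
With the tool pointing down it reaches from about 0.425 to 0.875 m from the base axis. Payload 4.7 kg.
Tool frame: the origin (TCP) lies on the centre line of the jaws, within the pads' length; the fingertips stand 8 mm ahead of it and the grasp point (between the pads) lies 11 mm behind it; z points along the fingers, y is the direction in which the jaws open and shut (so a half turn about z gives the same grasp; the last joint's range is limited). The gripper opens to 87 mm and grips with 3 to 60 N. Pads are 19 mm wide; open, the fingers measure 117 mm over their backs; the gripper's body (75 mm by 190 mm) begins 51 mm behind the grasp point.
Start: joints at [70.823, 18.392, -4.016, 83.108, 1.295, 78.541, -3.26], TCP at [0.222, -0.611, 0.206] pointing down, gripper open.
Joint ranges: [-163.93, 163.93], [-17.29, 119.83], [-79.2, 71.16], [3.27, 140.29], [-89.18, 269.18], [5.43, 117.66], [-154.24, 154.24]. Speed limits (degrees/s): [147.25, 147.25, 180, 180, 180, 180, 180].

### API

Orientations are given as [roll, pitch, yaw] about the fixed x, y, z axes, in that order (R = Rz(yaw) Ry(pitch) Rx(roll)).
In Python, from cell import status, vision, workorder gives the robot as it stands.
- The arm moves only by the tool step_arm, never from a script. Its argument "series" is a list of rows, each an object of numbers: "ax", "ay", "az": the turn, a rotation vector about the world's x, y, z in degrees; "x", "y", "z": the shift along the world's x, y, z in m; "claw": the opening in per cent of the stroke, from 0 (shut) to 100 (fully open). In form: [{"ax": .., "ay": .., "az": .., "x": .., "y": .., "z": .., "claw": ..}, ...]. A call has 1 to 12 rows; each row is the pose to reach, as a shift and turn from the pose commanded when the call began; what a row does not reach only later rows make up. A row lasts 1/10 s, in which the tool goes at most 50 mm and 8.59 degrees, less where a joint would pass 70% of its speed; a pose out of reach is approached as far as the arm can. A call with a gripper value outside its range is refused whole. The fingers move at their own pace and stop on an object; "squeeze" is the grip in N (left out, the last holds). Time passes only in rows, so rows that repeat a pose let the fingers close. It gives the time, the measured TCP pose, the force and the opening at its end, in the units of the state.
- status.get_obs(): the state, without advancing time (a new reading comes with each control period).
- vision.read_camera(name): name is "scene" or "top" or "wrist"; returns the picture (400x640x3 uint8, red, green, blue); there is no depth.
- vision.camera_params(name): a dict with "fovy" (degrees; the focal length in pixels is half the picture's height over the tangent of half this angle, whatever the lens; pixels are square), "cx", "cy" (the principal point, pixels), "eye" and "orientation" of the camera in the world; the wrist camera has in their place "tool_from_camera" (4x4, takes a point from camera to tool coordinates, whose origin is the TCP and whose axes are the flange's). Camera axes: x right, y down, z forward; pixel columns grow to the right and rows downward; lengths in m; the calibration is good to about 2 mm. A picture is of the moment at which its call begins: read the wrist's pose just before it. camera_params takes no time and is no camera call.
- workorder.sign_off(): hands the job in, once; it reports no verdict.
The state is a dict: "time_s": time; "qpos": joint angles; "joint_velocities": joint speeds; "effort": joint torques, N m; "tool_pos": TCP position; "tool_rot": TCP orientation; "force": force on the tool from outside, world axes, zero at the start; "wrist_torque": the same for the moment, N m; "grip_width": finger opening in m.
Only numpy, scipy, OpenCV 4.12 (cv2) and the standard library are available. Lean on these libraries where they do the work, as an engineer would, in place of code of your own. Each camera call takes 0.05 s, during which the arm holds its last target.

### The job

Shut the lid of the blue slide box where it stands, then set the box flat on the aluminium reading stage and press it into the corner, its long side against the long red bar and its short end against the short yellow bar, until both sprung bars are pushed fully in. Finish still holding it there with the fingers on the box and both bars pushed in: the bars push it back out if you let go. Do not force it, keep the box upright and leave the bottle, the jar and the lens alone.

Things in the scene. Friction and masses are not known exactly. Their poses are not given: they have to be found in the camera images.
- case: Loose blue open-topped slide box full of glass slides, about 0.4 kg: 100 mm long (own x), 52 mm wide (own y), 50 mm high without its lid, 3 mm walls. Origin at the centre of its underside, z up. It starts standing on the table with its lid open; it can be gripped across its 52 mm width. Either end of the box may face the yellow bar.
- case_lid (a joint): Hinge of the box's ivory lid, rad: 0 = shut flat on the rim, grows as it opens, at most 1.9. A friction hinge: the lid stays where left and follows a light push (about 1 N at its edge). Axis along the box's x at y = +24.5, z = 50 mm in the box frame. Open, the lid stands up from the +y side, leaning outwards beyond 1.57; push its outer face over towards -y and down.
- lid_edge (a point): Middle of the lid's free long edge, 49 mm from the hinge, half way through its thickness. The lid is a plate 100 x 49 x 5 mm; shut, it lies within the box's outline from z = 50 to 55 mm in the box frame.
- stage: Fixed reading stage: aluminium plate 240 mm (own x) x 200 mm (own y) x 10 mm, origin at the centre of its underside, z up. In its +x +y quarter two sprung bars form the corner, dark fixed rails behind them. Rails end 24 mm above the table and reach out to x = 95 and y = 75 mm; keep the fingers above that height.
- end_bar (a joint): Short yellow sprung bar, m: 0 = at rest, 0.006 = pushed fully in along the stage's +x. Spring 3 N at rest, 8 N fully in. Its face at rest is at x = +60 mm in the stage frame, spans y = -3 to 33 mm, and its top is 22 mm above the table.
- side_bar (a joint): Long red sprung bar, m: 0 = at rest, 0.006 = pushed fully in along the stage's +y. Spring 3 N at rest, 8 N fully in. Its face at rest is at y = +40 mm in the stage frame, spans x = -23 to 47 mm, and its top is 22 mm above the table.
- reagent: Amber bottle, 40 mm diameter, 85 mm high, standing loose; origin at the centre of its underside. Leave it alone.
- specimen_jar: Clear jar with yellow cap, 46 mm diameter, 55 mm high, standing loose; origin at the centre of its underside. Leave it alone.
- objective: Steel microscope lens, 30 mm diameter, 46 mm high, standing loose; origin at the centre of its underside. Leave it alone.
- seat (a point): Where the centre of the box's underside lies when seated with both bars fully in: on top of the plate, 10 mm above the table, at x = +16, y = +20 mm in the stage frame. Axes as the stage's; the box's length then runs along x.
Not all that is in view belongs to the job. Leave any turquoise look-alike of the case alone.

How it is judged:
By the outcome, as a careful person would: the job done as asked, in the order asked, and still so for the second after the job is handed in, while the arm keeps its last pose, push and grip.
It also fails if it takes over 54 s, if anything falls off the work surface, if the arm or the gripper's body presses on something with over 40 N, if the wrist force passes 120 N, or if a joint passes its speed limit or range.

## Working session

There is one attempt and no reset: what is moved stays moved. The work goes in short steps, Python scripts to look and compute and a tool call to move; the robot and the scene stay as the last step left them, time stands still between calls to the robot, and variables do not carry over. Pictures are saved under pics/ and viewed, and the job is handed in when it is done.

Besides the shell and the picture viewer there is one more tool, called after "Request:" as name(argument=value, ...) on one line, values as JSON. step_arm: Moves the arm, as the interface text tells. Its arguments: {"type":"object","properties":{"series":{"type":"array"},"squeeze":{"type":"number"}},"required":["series"]}

```bash
mkdir -p pics; ls
python3 - <<'E'
from cell import status, vision
import cv2
o=status.get_obs(); print(o)
for n in ("scene","top","wrist"):
    print(n,vision.camera_params(n))
    cv2.imwrite(f"pics/{n}0.png",vision.read_camera(n)[:,:,::-1])
E
```

```text
pics
{'time_s': 0.0, 'qpos': array([70.82437023, 18.44022115, -4.01688217, 83.1759741 ,  1.29582025,
       78.53933659, -3.25804341]), 'joint_velocities': array([-0.02592972, -0.0038467 ,  0.05171906,  0.00201097,  0.03337252,
        0.04726238,  0.02128845]), 'effort': array([-1.06649820e-04, -4.91288853e+01, -4.03957246e-01, -3.12527061e+01,
       -6.38999976e-02,  4.36241738e-02,  1.89007865e-04]), 'tool_pos': array([ 0.2218966 , -0.61032847,  0.20533916]), 'tool_rot': array([-1.79889763e+02,  6.09179666e-03,  1.99888112e+01]), 'force': array([-0.19025887, -0.90280133, -0.76436814]), 'wrist_torque': array([ 0.03135158,  0.00084795, -0.00553016]), 'grip_width': 0.08703484898351964}
scene {'fovy': 42.685452842597165, 'cx': 320.6136689344049, 'cy': 204.01823187649856, 'eye': array([ 1.29794788, -0.89902228,  0.83910985]), 'orientation': array([-124.93096207,   -1.16966916,   37.92209181])}
top {'fovy': 52.24021077220111, 'cx': 320.8743697325315, 'cy': 199.91748133631185, 'eye': array([ 4.28307796e-01, -7.90818487e-06,  1.10865177e+00]), 'orientation': array([-169.72143626,   -0.26983379,  -91.43037067])}
wrist {'fovy': 69.01992674513356, 'cx': 315.26880484228064, 'cy': 201.9262896701114, 'tool_from_camera': array([[-2.41817568e-04, -9.56587767e-01, -2.91444311e-01,
         8.09464731e-02],
       [ 9.99999971e-01, -2.37980708e-04, -4.86134993e-05,
        -1.72170733e-04],
       [-2.28550446e-05, -2.91444314e-01,  9.56587796e-01,
        -1.78199327e-01],
       [ 0.00000000e+00,  0.00000000e+00,  0.00000000e+00,
         1.00000000e+00]])}
```

View pics/scene0.png

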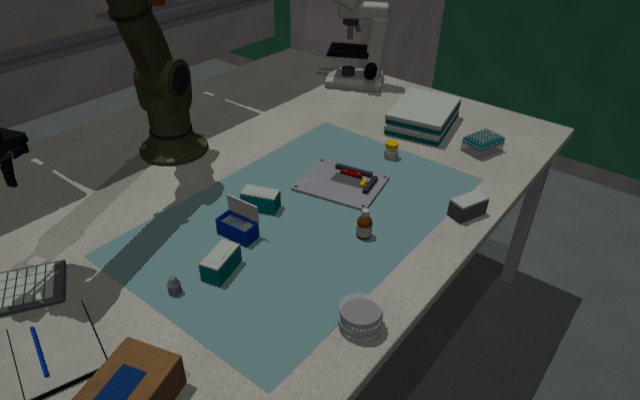

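View pics/top0.png

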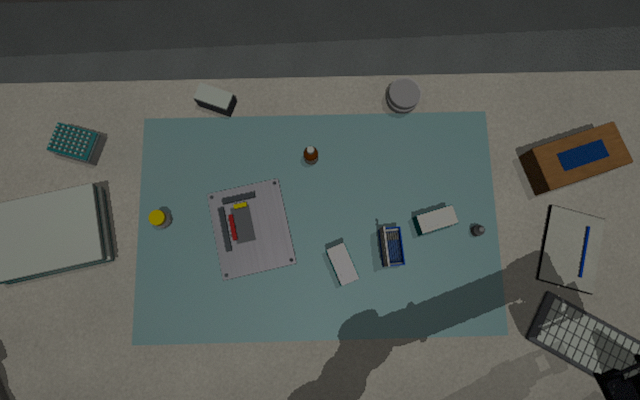

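View pics/wrist0.png

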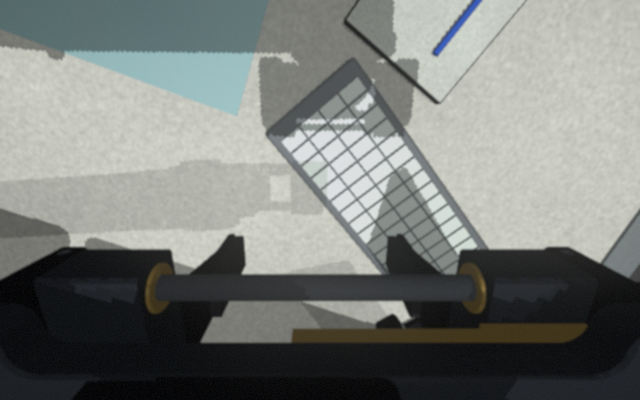

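```bash
cat > h.py <<'E'
import numpy as np, cv2
from scipy.spatial.transform import Rotation as R
from cell import status, vision
def cam(n,obs=None):
    p=vision.camera_params(n); f=200/np.tan(np.radians(p['fovy']/2))
    if 'eye' in p: return f,p['cx'],p['cy'],np.array(p['eye']),R.from_euler('xyz',p['orientation'],degrees=True).as_matrix()
    T=np.eye(4);T[:3,:3]=R.from_euler('xyz',obs['tool_rot'],degrees=True).as_matrix();T[:3,3]=obs['tool_pos']
    T=T@p['tool_from_camera']; return f,p['cx'],p['cy'],T[:3,3],T[:3,:3]
def proj(c,P):
    f,cx,cy,e,M=c; q=(np.atleast_2d(P)-e)@M; return np.c_[cx+f*q[:,0]/q[:,2],cy+f*q[:,1]/q[:,2]]
def ray(c,u,v):
    f,cx,cy,e,M=c; d=M@np.array([(u-cx)/f,(v-cy)/f,1]); return e,d/np.linalg.norm(d)
def onz(c,u,v,z):
    e,d=ray(c,u,v); return e+d*(z-e[2])/d[2]
def tri(rs):
    A=sum(np.eye(3)-np.outer(d,d) for e,d in rs); b=sum((np.eye(3)-np.outer(d,d))@e for e,d in rs)
    X=np.linalg.solve(A,b); return X,[np.linalg.norm(np.cross(X-e,d)) for e,d in rs]
def crop(src,x0,y0,x1,y1,s,out,marks=()):
    im=cv2.imread(src)[y0:y1,x0:x1]; im=cv2.resize(im,None,fx=s,fy=s,interpolation=cv2.INTER_CUBIC)
    im=cv2.convertScaleAbs(im,alpha=1.5,beta=20)
    for x in range((x0+9)//10*10,x1,10):
        cv2.line(im,(int((x+.5-x0)*s),0),(int((x+.5-x0)*s),5 if x%50 else 14),(0,255,255),1)
        if x%20==0: cv2.putText(im,str(x),(int((x-x0)*s),24),0,.35,(0,255,255),1)
    for y in range((y0+9)//10*10,y1,10):
        cv2.line(im,(0,int((y+.5-y0)*s)),(5,int((y+.5-y0)*s)),(0,255,255),1)
        if y%20==0: cv2.putText(im,str(y),(8,int((y-y0)*s)+8),0,.35,(0,255,255),1)
    for u,v in marks: cv2.circle(im,(int((u+.5-x0)*s),int((v+.5-y0)*s)),2,(0,0,255),-1)
    cv2.imwrite(out,im)
E
python3 - <<'E'
from h import *
crop('pics/top0.png',200,140,500,290,2.6,'pics/t1.png')
crop('pics/scene0.png',180,120,400,300,3.3,'pics/s1.png')
c=cam('top')
for n,u,v,z in [('stageTL',211,195,.01),('TR',277,180,.01),('BR',295,263,.01),('BL',225,279,.01),('case',393,245,.05),('bottle',311,155,.08),('lens',478,229,.046),('jar',157,217,.05),('tq1',342,262,.055),('tq2',436,220,.055)]:
    print(n,onz(c,u,v,z).round(3))
E
```

```text
stageTL [0.648 0.29  0.01 ]
TR [0.686 0.11  0.01 ]
BR [0.458 0.063 0.01 ]
BL [0.421 0.248 0.01 ]
case [ 0.497 -0.193  0.05 ]
bottle [0.735 0.013 0.08 ]
lens [ 0.534 -0.419  0.046]
jar [0.585 0.419 0.05 ]
tq1 [ 0.457 -0.06   0.055]
tq2 [ 0.559 -0.308  0.055]
```

View pics/t1.png

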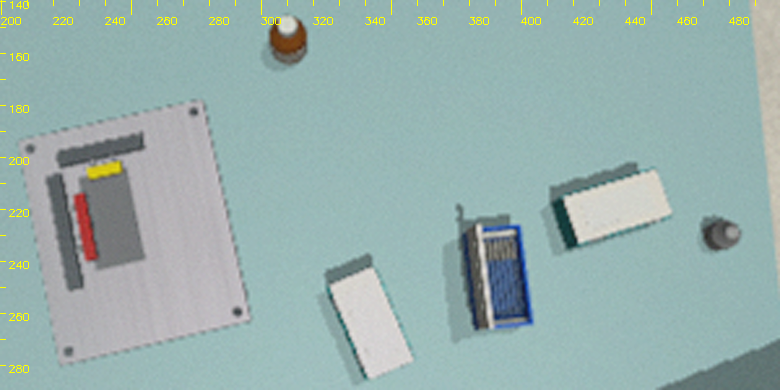

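View pics/s1.png

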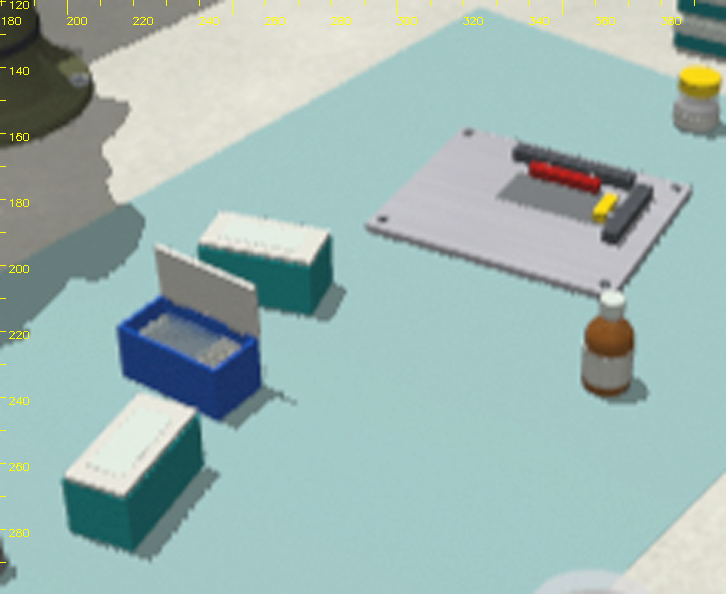

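Request:
step_arm(series=[{"x":0.02,"y":0.03,"z":0.03},{"x":0.045,"y":0.07,"z":0.05,"az":-3},{"x":0.07,"y":0.11,"z":0.07,"az":-6},{"x":0.095,"y":0.15,"z":0.07,"az":-9},{"x":0.12,"y":0.19,"z":0.07,"az":-12},{"x":0.145,"y":0.23,"z":0.07,"az":-14},{"x":0.17,"y":0.27,"z":0.07,"az":-14},{"x":0.195,"y":0.31,"z":0.07,"az":-14},{"x":0.22,"y":0.36,"z":0.07,"az":-14},{"x":0.24,"y":0.42,"z":0.07,"az":-14},{"x":0.24,"y":0.42,"z":0.07,"az":-14},{"x":0.24,"y":0.42,"z":0.07,"az":-14}])

```text
invalid input
```

```bash
cat > shot.py <<'E'
import sys,json
from h import *
o=status.get_obs(); im=vision.read_camera('wrist')[:,:,::-1]
cv2.imwrite(f'pics/{sys.argv[1]}.png',im)
json.dump({k:np.array(v).tolist() for k,v in o.items()},open(f'pics/{sys.argv[1]}.json','w'))
print(o['time_s'],o['tool_pos'].round(4),o['tool_rot'].round(2),o['force'].round(2),round(o['grip_width'],4))
E
python3 shot.py w1
```

```text
0.15 [ 0.222  -0.6105  0.2056] [-1.7992e+02  1.0000e-02  1.9990e+01] [-0.7  -0.01 -0.14] 0.0869
```

View pics/w1.png

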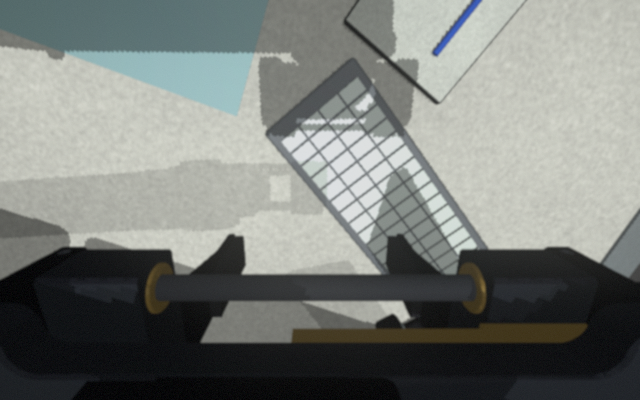

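Request:
step_arm(series=[{"ax":0,"ay":0,"az":0,"x":0.02,"y":0.03,"z":0.03,"claw":100},{"ax":0,"ay":0,"az":-3,"x":0.045,"y":0.07,"z":0.05,"claw":100},{"ax":0,"ay":0,"az":-6,"x":0.07,"y":0.11,"z":0.07,"claw":100},{"ax":0,"ay":0,"az":-9,"x":0.095,"y":0.15,"z":0.07,"claw":100},{"ax":0,"ay":0,"az":-12,"x":0.12,"y":0.19,"z":0.07,"claw":100},{"ax":0,"ay":0,"az":-14,"x":0.145,"y":0.23,"z":0.07,"claw":100},{"ax":0,"ay":0,"az":-14,"x":0.17,"y":0.27,"z":0.07,"claw":100},{"ax":0,"ay":0,"az":-14,"x":0.195,"y":0.31,"z":0.07,"claw":100},{"ax":0,"ay":0,"az":-14,"x":0.22,"y":0.36,"z":0.07,"claw":100},{"ax":0,"ay":0,"az":-14,"x":0.24,"y":0.4,"z":0.07,"claw":100},{"ax":0,"ay":0,"az":-14,"x":0.24,"y":0.42,"z":0.07,"claw":100},{"ax":0,"ay":0,"az":-14,"x":0.24,"y":0.42,"z":0.07,"claw":100}])

```text
time_s: 1.4
tool_pos: [0.4632, -0.1864, 0.2767]
tool_rot: [-180.0, -0.0, 6.4]
force: [0.4, 0.3, 0.3]
grip_width: 0.087
```

```bash
python3 shot.py w2
```

```text
1.4 [ 0.4632 -0.1864  0.2767] [-1.7997e+02 -2.0000e-02  6.4200e+00] [0.44 0.31 0.27] 0.087
```

View pics/w2.png

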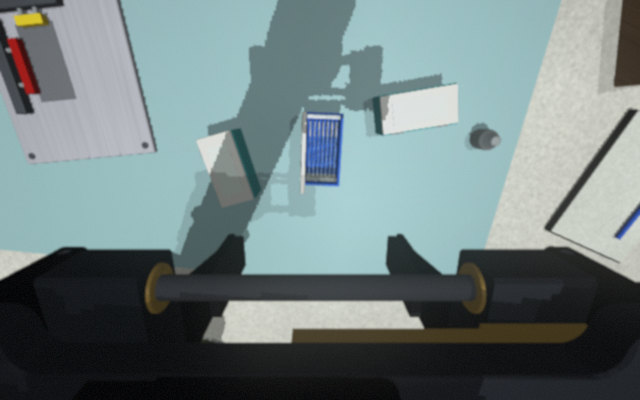

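Run:
```python
from h import *
crop('pics/w2.png',270,80,400,210,4.5,'pics/w2c.png')
crop('pics/top0.png',365,210,425,280,8,'pics/t2.png')
crop('pics/scene0.png',205,185,275,255,8,'pics/s2.png')
```

```text
(no output)
```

View pics/w2c.png

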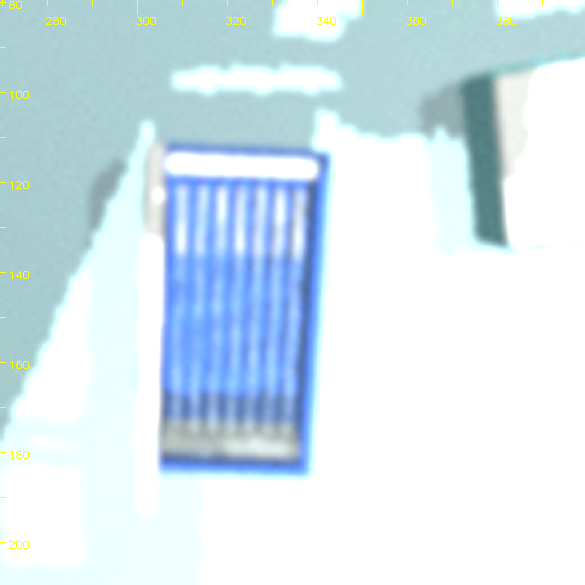

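View pics/t2.png

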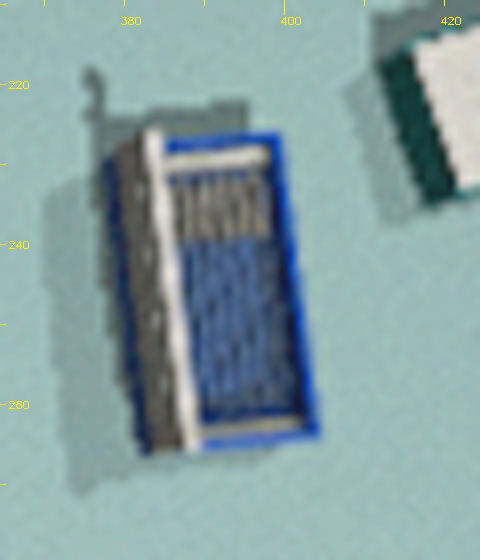

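View pics/s2.png

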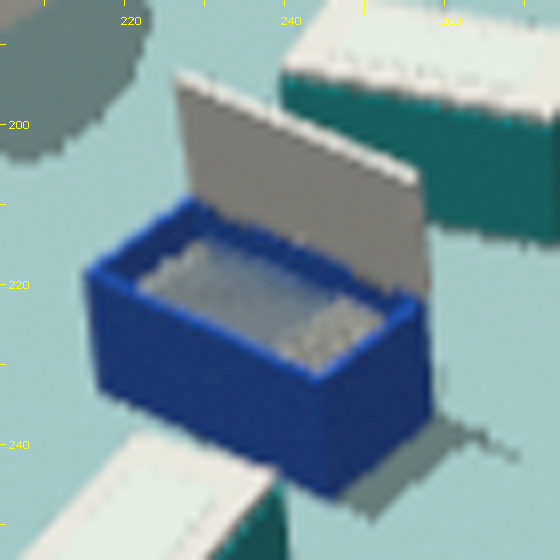

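```bash
cat > fit.py <<'E'
from h import *
import json
from scipy.optimize import least_squares
T=cam('top');S=cam('scene');W=cam('wrist',json.load(open('pics/w2.json')))
X,Y,H=.05,.026,.05
P={'pm':(X,-Y,H),'mm':(-X,-Y,H),'pp':(X,Y,H),'mp':(-X,Y,H),'pmb':(X,-Y,0),'mmb':(-X,-Y,0),'ppb':(X,Y,0)}
M=[(T,'pm',399.75,226),(T,'mm',404.5,264.1),(S,'pm',244.25,231.75),(S,'mm',215.4,218.3),(S,'pp',257,222.4),(S,'mp',228.3,209.5),(S,'pmb',246.4,246.8),(S,'mmb',217,233.3),(S,'ppb',258.5,236.4),(W,'pm',342.4,113.5),(W,'mm',337.9,184.6)]
L=[(T,1,383,226),(T,-1,388,265.5),(S,-1,226.9,193.8),(S,1,256.4,206.6),(W,1,303.9,110.6),(W,-1,302,194)]
for k in('pm','mm'):
    X_,r=tri([ray(c,u,v) for c,n,u,v in M if n==k]); print(k,X_.round(4),np.round(r,4))
for k in(1,-1):
    X_,r=tri([ray(c,u,v) for c,n,u,v in L if n==k]); print('lid',k,X_.round(4),np.round(r,4))
def res(p,full=False):
    x,y,z,yaw,th=p; A=R.from_euler('z',yaw).as_matrix(); o=[x,y,z]
    out=[]
    for c,n,u,v in M: out.append((proj(c,A@np.array(P[n])+o)[0]-[u,v]))
    for c,s,u,v in L:
        q=np.array([s*.05,.0245-.049*np.cos(th),.05+.0025+.049*np.sin(th)])
        out.append((proj(c,A@q+o)[0]-[u,v])*.5)
    return np.array(out) if full else np.ravel(out)
s=least_squares(res,[.497,-.19,0,.1,1.6]);print(s.x.round(4),np.degrees(s.x[3:]))
print(res(s.x,True).round(1).tolist())
E
python3 fit.py
```

```text
pm [ 0.546  -0.2137  0.0511] [0.0002 0.0016 0.0017]
mm [ 0.4484 -0.2204  0.0498] [0.0008 0.0013 0.002 ]
lid 1 [ 0.5427 -0.1634  0.0984] [0.0015 0.0017 0.0024]
lid -1 [ 0.4438 -0.1706  0.0984] [0.0012 0.001  0.0006]
[ 0.4954 -0.1914 -0.      0.076   1.5634] [ 4.35450715 89.57375043]
[[-0.2, -0.5], [0.3, 0.0], [1.1, 0.5], [0.1, 0.1], [1.7, -0.5], [0.8, -0.7], [0.2, 1.0], [0.3, 0.4], [1.1, 0.9], [0.5, 0.2], [0.6, 2.0], [0.3, -0.4], [0.4, 0.1], [0.1, -0.4], [0.4, -0.4], [-0.0, 0.8], [-0.1, 0.5]]
```

Request:
step_arm(series=[{"ax":0,"ay":0,"az":0,"x":0.01,"y":0.04,"z":0,"claw":100},{"ax":0,"ay":0,"az":0,"x":0.02,"y":0.09,"z":0,"claw":100},{"ax":0,"ay":0,"az":0,"x":0.03,"y":0.14,"z":0,"claw":100},{"ax":0,"ay":0,"az":0,"x":0.04,"y":0.19,"z":0,"claw":100},{"ax":0,"ay":0,"az":0,"x":0.05,"y":0.24,"z":0,"claw":100},{"ax":0,"ay":0,"az":0,"x":0.06,"y":0.29,"z":0,"claw":100},{"ax":0,"ay":0,"az":0,"x":0.06,"y":0.34,"z":0,"claw":100},{"ax":0,"ay":0,"az":0,"x":0.06,"y":0.34,"z":0,"claw":100},{"ax":0,"ay":0,"az":0,"x":0.06,"y":0.34,"z":0,"claw":100}])

```text
time_s: 2.35
tool_pos: [0.5223, 0.1492, 0.2762]
tool_rot: [180.0, 0.0, 6.1]
force: [0.4, -0.9, -0.3]
grip_width: 0.0871
```

```bash
python3 shot.py w3
python3 - <<'E'
from h import *
crop('pics/top0.png',200,170,305,285,5,'pics/t3.png')
crop('pics/scene0.png',285,150,395,215,7,'pics/s3.png')
E
```

```text
2.35 [0.5223 0.1492 0.2762] [1.7999e+02 3.0000e-02 6.0700e+00] [ 0.45 -0.89 -0.27] 0.0871
```

View pics/w3.png

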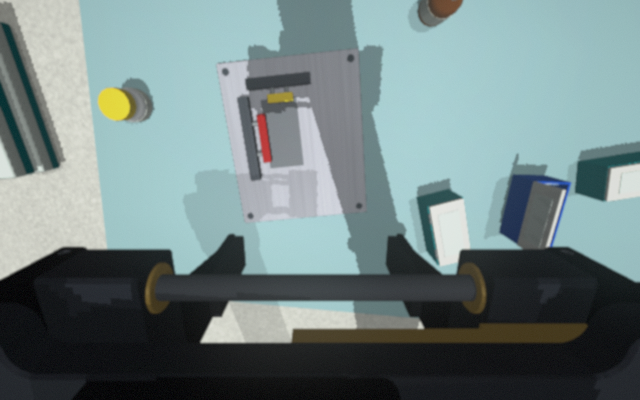

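View pics/t3.png

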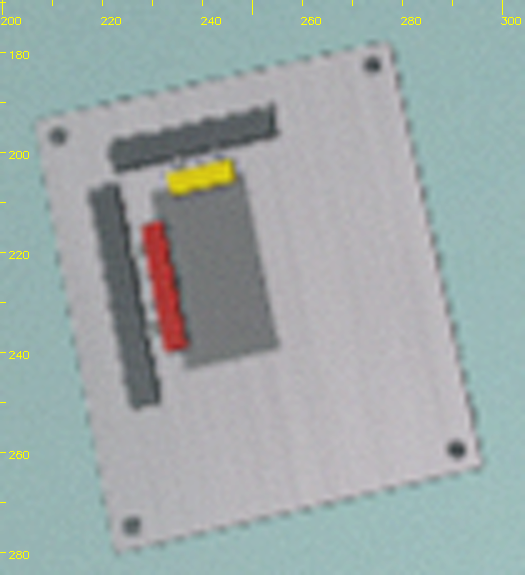

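View pics/s3.png

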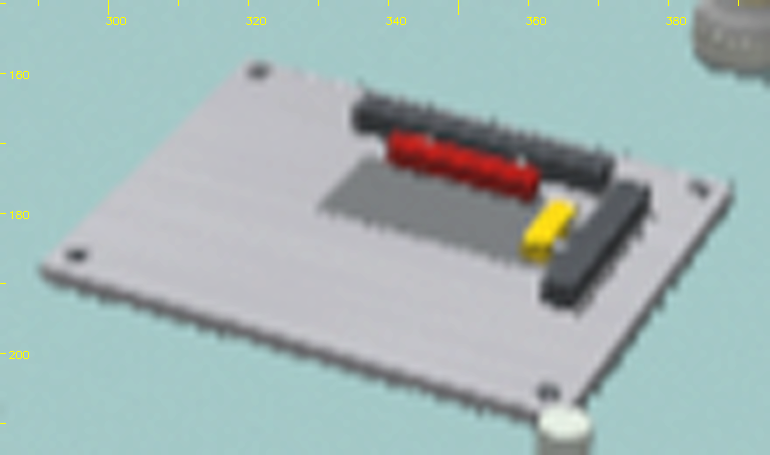

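Run:
```python
from h import *
crop('pics/w3.png',210,40,375,230,3.1,'pics/w3c.png')
```

```text
(no output)
```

View pics/w3c.png

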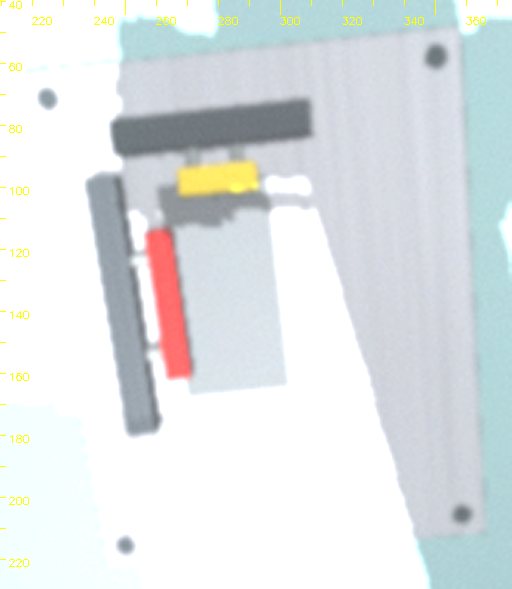

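```bash
cat > fits.py <<'E'
from h import *
import json
from scipy.optimize import least_squares
T=cam('top');S=cam('scene');W=cam('wrist',json.load(open('pics/w3.json')))
A,B,H=.12,.1,.01
P={'pp':(A,B,H),'pm':(A,-B,H),'mm':(-A,-B,H),'mp':(-A,B,H),'y1':(.06,.033,.022),'y2':(.06,-.003,.022),'r1':(.047,.04,.022),'r2':(-.023,.04,.022)}
M=[(T,'pp',207.1,194.5),(T,'pm',277.5,178.1),(T,'mm',295.9,262.5),(T,'mp',222.9,279.5),(T,'y1',233.5,208.1),(T,'y2',246.7,205.5),(T,'r1',232.1,213.9),(T,'r2',237.1,238.9),
(S,'mp',319.2,158.4),(S,'pp',389.2,176.4),(S,'mm',290.5,187.8),
(W,'pm',357.2,48.5),(W,'mm',366.3,212.1),(W,'pp',218,63),(W,'mp',244,223),(W,'y1',267.6,102.4),(W,'y2',293.4,100.1),(W,'r1',265,113.7),(W,'r2',271.4,160.5)]
for k in P:
    X_,r=tri([ray(c,u,v) for c,n,u,v in M if n==k]); print(k,X_.round(4),np.round(r,4))
def res(p,full=False):
    x,y,z,yaw=p; A=R.from_euler('z',yaw).as_matrix(); o=[x,y,z]
    out=[(proj(c,A@np.array(P[n])+o)[0]-[u,v]) for c,n,u,v in M]
    return np.array(out) if full else np.ravel(out)
s=least_squares(res,[.55,.18,0,.17],loss='soft_l1');print(s.x.round(4),np.degrees(s.x[3]))
for m,r in zip(M,res(s.x,True).round(1).tolist()): print(m[1],r)
a=s.x[3];print('seat',s.x[:2]+np.array([[np.cos(a),-np.sin(a)],[np.sin(a),np.cos(a)]])@[.016,.02])
E
python3 fits.py
```

```text
pp [0.6526 0.301  0.009 ] [0.0025 0.0003 0.0025]
pm [0.6945 0.1089 0.0009] [0.0008 0.0008]
mm [0.4593 0.06   0.0081] [0.0007 0.0004 0.0005]
mp [0.4184 0.2545 0.0074] [0.0016 0.0027 0.0018]
y1 [0.6103 0.2281 0.0112] [0.0001 0.0001]
y2 [0.617  0.1918 0.011 ] [0.0007 0.0007]
r1 [0.5942 0.231  0.0128] [0.0004 0.0004]
r2 [0.5265 0.2179 0.0084] [0.0001 0.0001]
[ 0.5568  0.1817 -0.0035  0.2012] 11.530039754392554
pp [-0.5, -1.3]
pm [0.3, -0.7]
mm [0.4, 0.2]
mp [-0.4, 0.3]
y1 [0.2, 0.0]
y2 [0.1, -0.3]
r1 [-0.0, -0.6]
r2 [-0.1, -0.3]
mp [1.3, 0.1]
pp [0.8, 0.6]
mm [-0.0, 0.4]
pm [1.2, 0.0]
mm [-0.2, -0.4]
pp [-1.9, 0.6]
mp [0.5, -0.4]
y1 [0.5, 1.0]
y2 [-0.1, 0.7]
r1 [-0.4, -0.3]
r2 [-0.0, 1.3]
seat [0.56844749 0.20452886]
```

Request:
step_arm(series=[{"ax":0,"ay":0,"az":-1,"x":-0.005,"y":-0.04,"z":0,"claw":0},{"ax":0,"ay":0,"az":-1.65,"x":-0.01,"y":-0.09,"z":0,"claw":0},{"ax":0,"ay":0,"az":-1.65,"x":-0.018,"y":-0.14,"z":-0.02,"claw":0},{"ax":0,"ay":0,"az":-1.65,"x":-0.025,"y":-0.19,"z":-0.04,"claw":0},{"ax":0,"ay":0,"az":-1.65,"x":-0.0315,"y":-0.235,"z":-0.06,"claw":0},{"ax":0,"ay":0,"az":-1.65,"x":-0.0315,"y":-0.265,"z":-0.09,"claw":0},{"ax":0,"ay":0,"az":-1.65,"x":-0.0315,"y":-0.2756,"z":-0.12,"claw":0},{"ax":0,"ay":0,"az":-1.65,"x":-0.0315,"y":-0.2756,"z":-0.15,"claw":0},{"ax":0,"ay":0,"az":-1.65,"x":-0.0315,"y":-0.2756,"z":-0.173,"claw":0},{"ax":0,"ay":0,"az":-1.65,"x":-0.0315,"y":-0.2756,"z":-0.173,"claw":0},{"ax":0,"ay":0,"az":-1.65,"x":-0.0315,"y":-0.2756,"z":-0.173,"claw":0}], squeeze=10)

```text
time_s: 3.5
tool_pos: [0.4901, -0.1287, 0.1039]
tool_rot: [180.0, 0.0, 4.1]
force: [0.3, 0.6, -0.0]
grip_width: 0.0069
```

```bash
python3 shot.py w4
python3 - <<'E'
from h import *
cv2.imwrite("pics/sc4.png",vision.read_camera('scene')[:,:,::-1])
crop('pics/sc4.png',180,140,320,260,5,'pics/sc4c.png')
E
```

```text
3.5 [ 0.4901 -0.1287  0.1039] [1.7997e+02 2.0000e-02 4.1400e+00] [ 0.27  0.58 -0.01] 0.0069
```

View pics/sc4c.png

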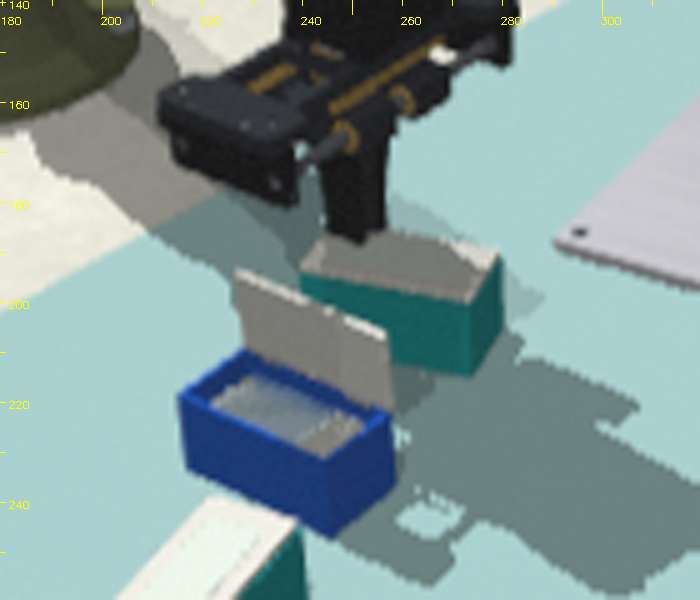

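View pics/w4.png

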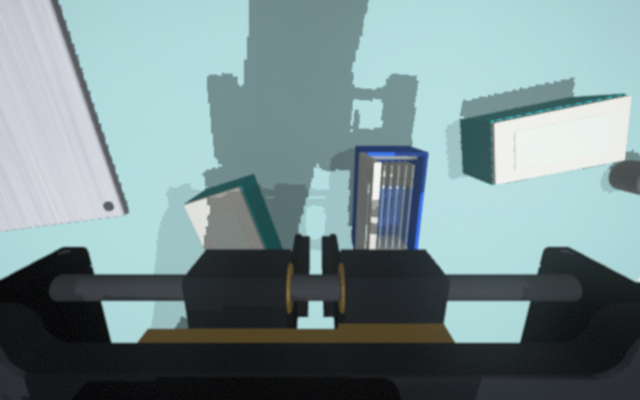

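Request:
step_arm(series=[{"ax":0,"ay":0,"az":0,"x":0.0005,"y":-0.01,"z":0,"claw":0},{"ax":0,"ay":0,"az":0,"x":0.001,"y":-0.015,"z":0,"claw":0},{"ax":0,"ay":0,"az":0,"x":0.0015,"y":-0.0204,"z":0,"claw":0},{"ax":0,"ay":0,"az":0,"x":0.0018,"y":-0.024,"z":-0.0003,"claw":0},{"ax":0,"ay":0,"az":0,"x":0.002,"y":-0.028,"z":-0.0007,"claw":0},{"ax":0,"ay":0,"az":0,"x":0.0024,"y":-0.032,"z":-0.0012,"claw":0},{"ax":0,"ay":0,"az":0,"x":0.0027,"y":-0.0355,"z":-0.0025,"claw":0},{"ax":0,"ay":0,"az":0,"x":0.003,"y":-0.039,"z":-0.0043,"claw":0},{"ax":0,"ay":0,"az":0,"x":0.0032,"y":-0.0421,"z":-0.0061,"claw":0}])

```text
time_s: 4.5
tool_pos: [0.4938, -0.1689, 0.0971]
tool_rot: [-180.0, 0.0, 4.3]
force: [-0.2, -0.1, 0.7]
grip_width: 0.0004
```

```bash
cat > sc.py <<'E'
import sys
from h import *
n=sys.argv[1]; a=list(map(int,sys.argv[2:6])); c=sys.argv[6] if len(sys.argv)>6 else 'scene'
cv2.imwrite(f"pics/{n}.png",vision.read_camera(c)[:,:,::-1])
crop(f'pics/{n}.png',*a,min(780/(a[2]-a[0]),580/(a[3]-a[1])),f'pics/{n}c.png')
E
python3 sc.py sc5 180 140 320 260
```

```text
(no output)
```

View pics/sc5c.png

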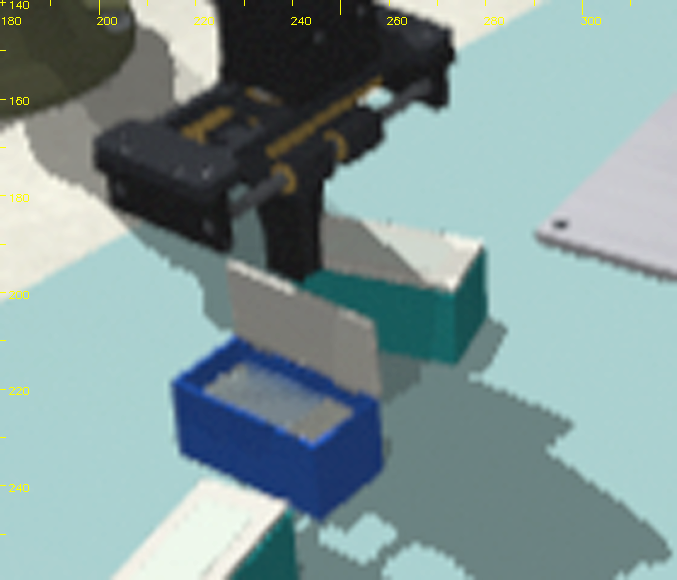

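Request:
step_arm(series=[{"ax":0,"ay":0,"az":0,"x":0.0003,"y":-0.004,"z":0,"claw":0},{"ax":0,"ay":0,"az":0,"x":0.0006,"y":-0.008,"z":0,"claw":0},{"ax":0,"ay":0,"az":0,"x":0.0009,"y":-0.012,"z":-0.003,"claw":0},{"ax":0,"ay":0,"az":0,"x":0.0012,"y":-0.016,"z":-0.007,"claw":0},{"ax":0,"ay":0,"az":0,"x":0.0014,"y":-0.019,"z":-0.011,"claw":0},{"ax":0,"ay":0,"az":0,"x":0.0016,"y":-0.0217,"z":-0.0156,"claw":0},{"ax":0,"ay":0,"az":0,"x":0.0018,"y":-0.024,"z":-0.02,"claw":0},{"ax":0,"ay":0,"az":0,"x":0.002,"y":-0.0257,"z":-0.0245,"claw":0},{"ax":0,"ay":0,"az":0,"x":0.002,"y":-0.0257,"z":-0.0275,"claw":0}])

```text
time_s: 5.45
tool_pos: [0.4956, -0.1944, 0.0693]
tool_rot: [-180.0, 0.0, 4.3]
force: [-0.7, 0.7, -0.9]
grip_width: 0.0003
```

```bash
python3 sc.py sc6 180 140 320 260
```

```text
(no output)
```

View pics/sc6c.png

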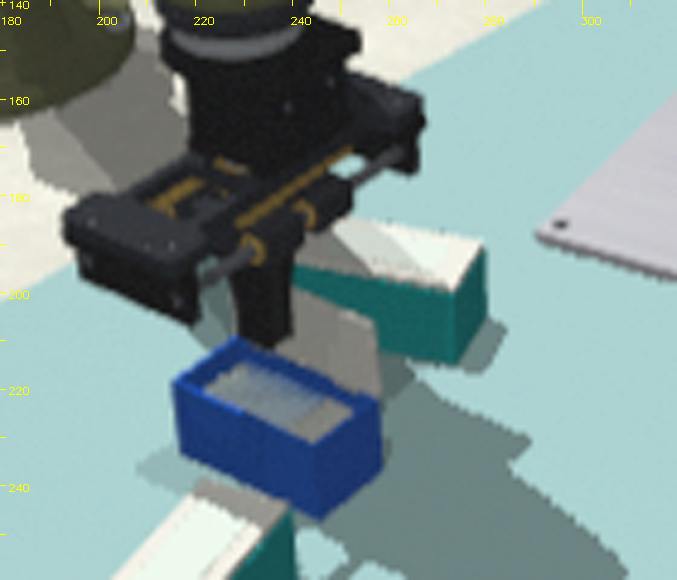

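```bash
python3 sc.py t6 365 200 435 280 top
python3 - <<'E'
from h import *
S=cam('scene');T=cam('top')
print('sc4tip',proj(S,[.4901,-.1287,.0959]),'sc5',proj(S,[.4938,-.1689,.0891]),'sc6',proj(S,[.4956,-.1944,.0613]),proj(T,[.4956,-.1944,.0613]))
o=status.get_obs();print(o['tool_pos'],o['force'],o['wrist_torque'])
E
```

```text
sc4tip [[251.67353086 194.08616297]] sc5 [[241.79226231 203.58058508]] sc6 [[235.87175    217.21172192]] [[394.1943677  245.25567027]]
[ 0.49545085 -0.19400487  0.06927018] [0.0175894  0.5404096  0.56576691] [0.05694854 0.02603993 0.00271444]
```

View pics/t6c.png

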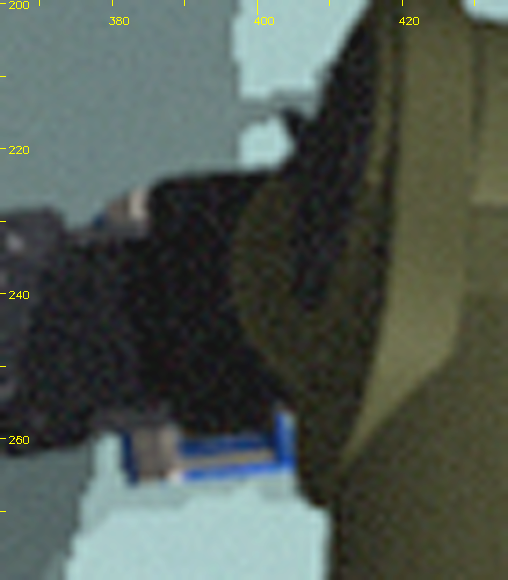

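```bash
python3 - <<'E'
from h import *
import json
p=vision.camera_params('wrist');f=200/np.tan(np.radians(p['fovy']/2));Ti=np.linalg.inv(p['tool_from_camera'])
for z in(.008,-.011,-.02,-.03):
  for x in (-.0095,.0095):
    for y in (-.0435,.0435):
      q=(Ti@[x,y,z,1])[:3]; print(z,x,y,(f*q[:2]/q[2]+[p['cx'],p['cy']]).round(0))
crop('pics/w3.png',180,220,460,330,2.7,'pics/w3f.png')
E
python3 shot.py w6
```

```text
0.008 -0.0095 -0.0435 [254. 248.]
0.008 -0.0095 0.0435 [378. 248.]
0.008 0.0095 -0.0435 [252. 222.]
0.008 0.0095 0.0435 [379. 222.]
-0.011 -0.0095 -0.0435 [248. 261.]
-0.011 -0.0095 0.0435 [384. 261.]
-0.011 0.0095 -0.0435 [246. 233.]
-0.011 0.0095 0.0435 [386. 233.]
-0.02 -0.0095 -0.0435 [245. 268.]
-0.02 -0.0095 0.0435 [387. 268.]
-0.02 0.0095 -0.0435 [242. 239.]
-0.02 0.0095 0.0435 [389. 239.]
-0.03 -0.0095 -0.0435 [241. 277.]
-0.03 -0.0095 0.0435 [391. 277.]
-0.03 0.0095 -0.0435 [238. 247.]
-0.03 0.0095 0.0435 [394. 247.]
5.55 [ 0.4955 -0.194   0.0693] [-1.7997e+02  5.0000e-02  4.3500e+00] [0.02 0.54 0.57] 0.0004
```

View pics/w3f.png

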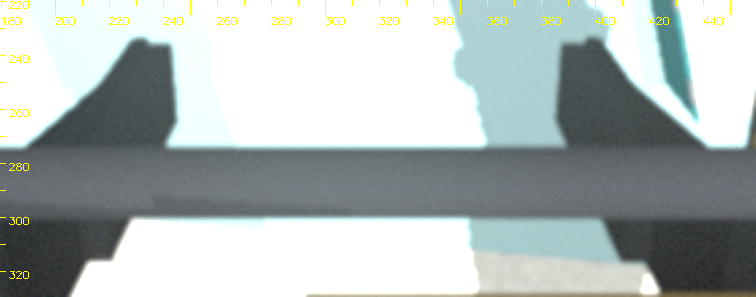

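View pics/w6.png

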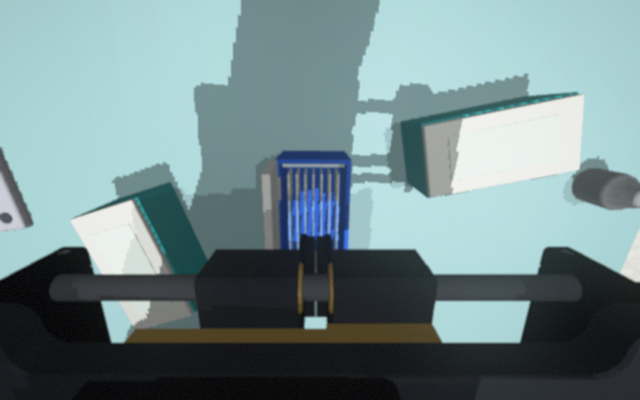

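Run:
```python
from h import *
from scipy.optimize import least_squares
S=cam('scene');A=R.from_euler('z',4.35,degrees=True).as_matrix()
ob=np.array([(228.6,208.4),(235.4,212),(240.2,209.5)])
def f(p):
    hx,hy,z,dx=p
    P=np.array([(dx-hx,-hy,z),(dx+hx,-hy,z),(dx+hx,hy,z)])@A.T+[.4955,-.1942,.0693]
    return (proj(S,P)-ob).ravel()
s=least_squares(f,[.0095,.01,-.01,0]);print(s.x,s.fun)
# wrist: tip outline, x+ edge, inner edge
p=vision.camera_params('wrist');fo=200/np.tan(np.radians(p['fovy']/2));Ti=np.linalg.inv(p['tool_from_camera'])
for z in(-.01,-.013,-.016,-.02):
  q=(Ti@[.0095,.0435,z,1])[:3]; print(z,(fo*q[:2]/q[2]+[p['cx'],p['cy']]).round(1))
```

```text
[ 0.0122707   0.00771792  0.01636702 -0.00332663] [-0.15707821  0.35347196  0.43468801  0.03827395 -0.28125445 -0.39199759]
-0.01 [385.4 232.8]
-0.013 [386.6 234.7]
-0.016 [387.7 236.6]
-0.02 [389.3 239.4]
```

Request:
step_arm(series=[{"ax":0,"ay":0,"az":0,"x":0,"y":0,"z":0.03,"claw":0},{"ax":0,"ay":0,"az":0,"x":0,"y":0,"z":0.05,"claw":0},{"ax":0,"ay":0,"az":0,"x":-0.002,"y":0.025,"z":0.05,"claw":0},{"ax":0,"ay":0,"az":0,"x":-0.004,"y":0.053,"z":0.05,"claw":0},{"ax":0,"ay":0,"az":0,"x":-0.004,"y":0.053,"z":0.05,"claw":0},{"ax":0,"ay":0,"az":0,"x":-0.004,"y":0.053,"z":0.02,"claw":0},{"ax":0,"ay":0,"az":0,"x":-0.004,"y":0.053,"z":0.01,"claw":0},{"ax":0,"ay":0,"az":0,"x":-0.004,"y":0.047,"z":0.01,"claw":0},{"ax":0,"ay":0,"az":0,"x":-0.003,"y":0.04,"z":0.01,"claw":0},{"ax":0,"ay":0,"az":0,"x":-0.003,"y":0.036,"z":0.01,"claw":0},{"ax":0,"ay":0,"az":0,"x":-0.002,"y":0.032,"z":0.0095,"claw":0},{"ax":0,"ay":0,"az":0,"x":-0.002,"y":0.0285,"z":0.009,"claw":0}])

```text
time_s: 6.8
tool_pos: [0.4945, -0.1664, 0.0796]
tool_rot: [180.0, -0.1, 4.3]
force: [-0.2, 1.3, 0.7]
grip_width: 0.0007
```

```bash
python3 sc.py sc7 180 140 320 260
```

```text
(no output)
```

View pics/sc7c.png

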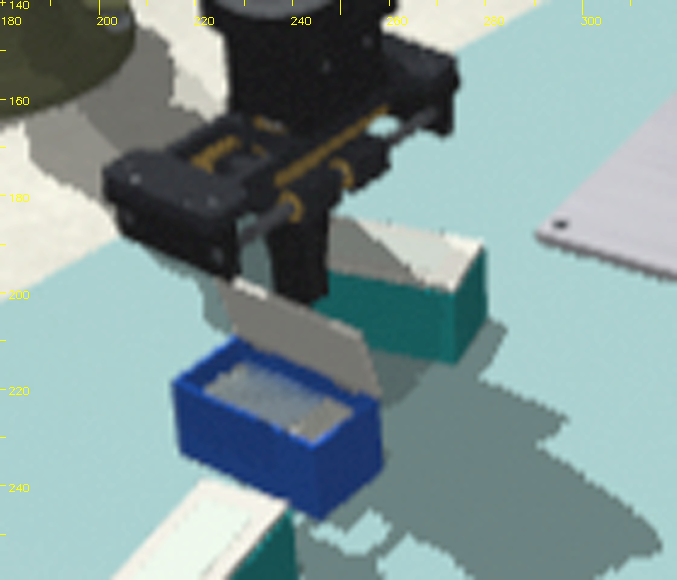

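Request:
step_arm(series=[{"ax":0,"ay":0,"az":0,"x":0.0003,"y":-0.004,"z":-0.001,"claw":0},{"ax":0,"ay":0,"az":0,"x":0.0006,"y":-0.007,"z":-0.003,"claw":0},{"ax":0,"ay":0,"az":0,"x":0.0008,"y":-0.0102,"z":-0.005,"claw":0},{"ax":0,"ay":0,"az":0,"x":0.001,"y":-0.0145,"z":-0.0085,"claw":0},{"ax":0,"ay":0,"az":0,"x":0.0014,"y":-0.0183,"z":-0.012,"claw":0},{"ax":0,"ay":0,"az":0,"x":0.0016,"y":-0.0212,"z":-0.0165,"claw":0},{"ax":0,"ay":0,"az":0,"x":0.0018,"y":-0.0239,"z":-0.0205,"claw":0},{"ax":0,"ay":0,"az":0,"x":0.002,"y":-0.026,"z":-0.025,"claw":0},{"ax":0,"ay":0,"az":0,"x":0.0021,"y":-0.0279,"z":-0.029,"claw":0},{"ax":0,"ay":0,"az":0,"x":0.0022,"y":-0.0285,"z":-0.032,"claw":0},{"ax":0,"ay":0,"az":0,"x":0.0022,"y":-0.0295,"z":-0.035,"claw":0}])

```text
time_s: 7.95
tool_pos: [0.496, -0.1953, 0.0436]
tool_rot: [180.0, 0.0, 4.3]
force: [0.0, -0.2, 1.4]
grip_width: 0.0009
```

```bash
python3 sc.py sc8 180 140 320 260
```

```text
(no output)
```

View pics/sc8c.png

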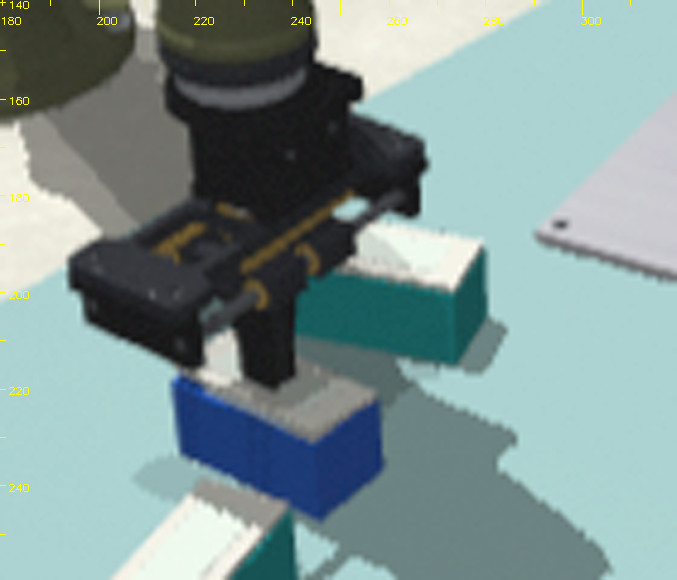

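Lid is nearly flat with the fingertip on it, around (236,218). Pressing down in small steps, watching force.

Request:
step_arm(series=[{"ax":0,"ay":0,"az":0,"x":0,"y":0,"z":-0.002,"claw":0},{"ax":0,"ay":0,"az":0,"x":0,"y":0,"z":-0.004,"claw":0},{"ax":0,"ay":0,"az":0,"x":0,"y":0,"z":-0.004,"claw":0}])

```text
time_s: 8.3
tool_pos: [0.4959, -0.1951, 0.0396]
tool_rot: [-180.0, 0.0, 4.3]
force: [-0.6, -0.1, 0.1]
grip_width: 0.0007
```

Request:
step_arm(series=[{"ax":0,"ay":0,"az":0,"x":0,"y":0,"z":-0.001,"claw":0},{"ax":0,"ay":0,"az":0,"x":0,"y":0,"z":-0.002,"claw":0},{"ax":0,"ay":0,"az":0,"x":0,"y":0,"z":-0.002,"claw":0}])

```text
time_s: 8.6
tool_pos: [0.4961, -0.1951, 0.0392]
tool_rot: [180.0, 0.0, 4.3]
force: [-3.8, 1.8, 10.0]
grip_width: 0.0005
```

Request:
step_arm(series=[{"ax":0,"ay":0,"az":0,"x":0,"y":0,"z":0.03,"claw":0},{"ax":0,"ay":0,"az":0,"x":-0.01,"y":0,"z":0.07,"claw":80},{"ax":0,"ay":0,"az":0,"x":-0.03,"y":0.003,"z":0.11,"claw":80},{"ax":0,"ay":0,"az":0,"x":-0.03,"y":0.003,"z":0.11,"claw":80},{"ax":0,"ay":0,"az":0,"x":-0.03,"y":0.003,"z":0.11,"claw":80}])

```text
time_s: 9.1
tool_pos: [0.4665, -0.1926, 0.149]
tool_rot: [179.9, -0.1, 4.3]
force: [-0.0, -0.2, -1.4]
grip_width: 0.0246
```

```bash
python3 shot.py w9; python3 sc.py sc9 180 140 320 260; python3 sc.py t9 365 210 425 280 top;python3 - <<'E'
from h import *
crop('pics/w9.png',230,90,400,260,3.4,'pics/w9c.png')
E
```

```text
9.1 [ 0.4665 -0.1926  0.149 ] [ 1.7988e+02 -1.1000e-01  4.3200e+00] [-0.   -0.25 -1.42] 0.0246
```

View pics/w9c.png

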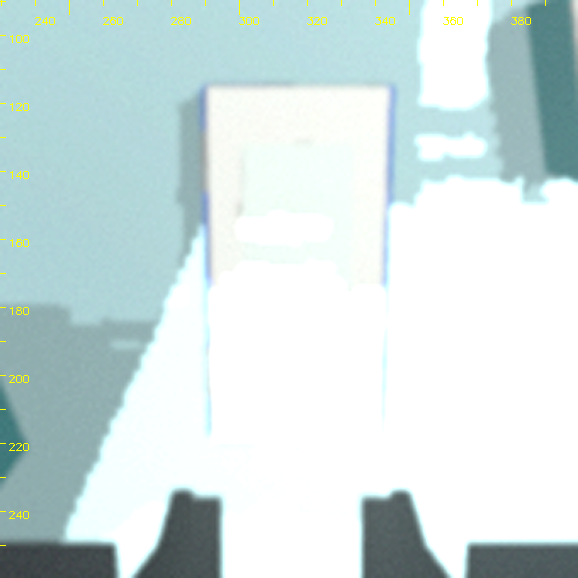

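View pics/sc9c.png

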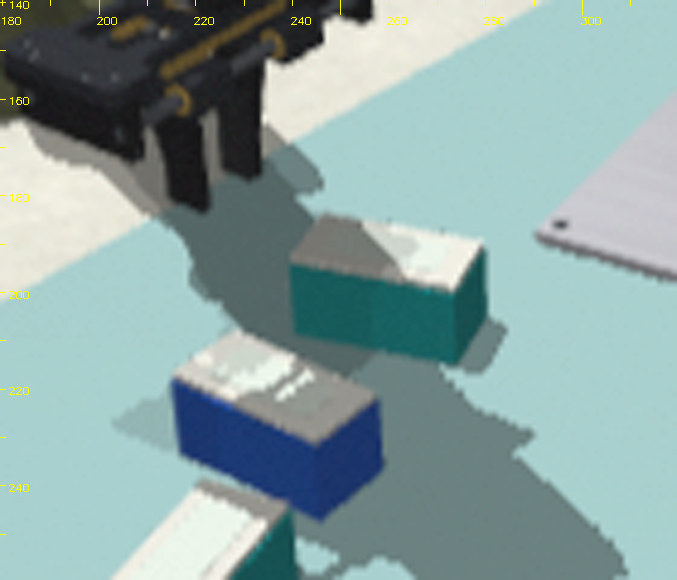

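View pics/t9c.png

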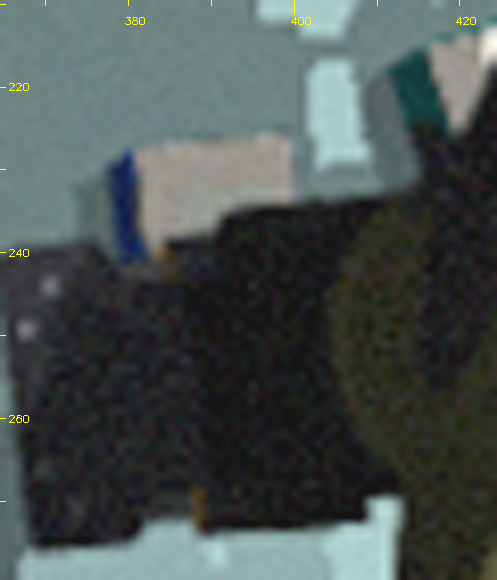

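Run:
```python
from h import *
import json
W=cam('wrist',json.load(open('pics/w9.json')))
a=onz(W,289.2,114.8,.05);b=onz(W,345.7,114.8,.05);c=onz(W,291,218,.05);d=onz(W,342.6,218,.05)
for p in(a,b,c,d):print(p.round(4))
m=(a+b)/2;n=(c+d)/2;print(np.linalg.norm(a-b),np.linalg.norm(m-n),np.degrees(np.arctan2(*(m-n)[1::-1])), np.degrees(np.arctan2(*(a-c)[1::-1])),np.degrees(np.arctan2(*(b-d)[1::-1])),((m+n)/2).round(4))
```

```text
[ 0.5442 -0.1627  0.05  ]
[ 0.5481 -0.2142  0.05  ]
[ 0.4443 -0.1695  0.05  ]
[ 0.4482 -0.2216  0.05  ]
0.05160045175993852 0.10014292833582775 4.053875853785029 3.862539639245589 4.245152186575539 [ 0.4962 -0.192   0.05  ]
```

Request:
step_arm(series=[{"ax":0,"ay":0,"az":-0.1,"x":0.015,"y":0,"z":0,"claw":80},{"ax":0,"ay":0,"az":-0.1,"x":0.03,"y":0.0007,"z":-0.01,"claw":80},{"ax":0,"ay":0,"az":-0.1,"x":0.03,"y":0.0007,"z":-0.03,"claw":80},{"ax":0,"ay":0,"az":-0.1,"x":0.03,"y":0.0007,"z":-0.05,"claw":80},{"ax":0,"ay":0,"az":-0.1,"x":0.03,"y":0.0007,"z":-0.06,"claw":80},{"ax":0,"ay":0,"az":-0.1,"x":0.03,"y":0.0007,"z":-0.06,"claw":80},{"ax":0,"ay":0,"az":-0.1,"x":0.03,"y":0.0007,"z":-0.06,"claw":80}])

```text
time_s: 9.95
tool_pos: [0.4962, -0.1915, 0.0878]
tool_rot: [-180.0, 0.0, 4.2]
force: [0.2, -0.1, -0.0]
grip_width: 0.0693
```

```bash
python3 shot.py w10
```

```text
9.95 [ 0.4962 -0.1915  0.0878] [-1.7997e+02  2.0000e-02  4.2400e+00] [ 0.17 -0.12 -0.05] 0.0693
```

View pics/w10.png

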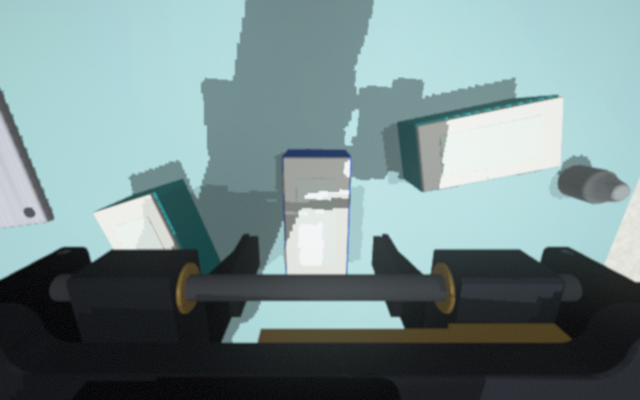

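Request:
step_arm(series=[{"ax":0,"ay":0,"az":0,"x":0,"y":0,"z":-0.025,"claw":80},{"ax":0,"ay":0,"az":0,"x":0,"y":0,"z":-0.045,"claw":80},{"ax":0,"ay":0,"az":0,"x":0,"y":0,"z":-0.065,"claw":80},{"ax":0,"ay":0,"az":0,"x":0,"y":0,"z":-0.0815,"claw":80},{"ax":0,"ay":0,"az":0,"x":0,"y":0,"z":-0.0815,"claw":80}])

```text
time_s: 10.5
tool_pos: [0.4949, -0.1913, 0.0053]
tool_rot: [-179.9, 0.1, 4.2]
force: [-0.6, -0.1, 0.7]
grip_width: 0.0695
```

Request:
step_arm(series=[{"ax":0,"ay":0,"az":0,"x":0,"y":0,"z":0,"claw":50},{"ax":0,"ay":0,"az":0,"x":0,"y":0,"z":0,"claw":50},{"ax":0,"ay":0,"az":0,"x":0,"y":0,"z":0,"claw":50},{"ax":0,"ay":0,"az":0,"x":0,"y":0,"z":0,"claw":50},{"ax":0,"ay":0,"az":0,"x":0,"y":0,"z":0,"claw":50},{"ax":0,"ay":0,"az":0,"x":0,"y":0,"z":0,"claw":50}], squeeze=35)

```text
time_s: 11.1
tool_pos: [0.497, -0.1921, 0.0076]
tool_rot: [179.9, -0.1, 4.2]
force: [-0.5, 0.0, 5.6]
grip_width: 0.0518
```

Request:
step_arm(series=[{"ax":0,"ay":0,"az":0,"x":0,"y":0,"z":0,"claw":40},{"ax":0,"ay":0,"az":0,"x":0,"y":0,"z":0.01,"claw":40},{"ax":0,"ay":0,"az":0,"x":0,"y":0,"z":0.025,"claw":40},{"ax":0,"ay":0,"az":0,"x":0,"y":0,"z":0.045,"claw":40},{"ax":0,"ay":0,"az":0,"x":0,"y":0,"z":0.07,"claw":40},{"ax":0,"ay":0,"az":0,"x":0,"y":0,"z":0.09,"claw":40},{"ax":0,"ay":0,"az":0,"x":0,"y":0,"z":0.09,"claw":40}])

```text
time_s: 11.8
tool_pos: [0.4983, -0.1923, 0.0999]
tool_rot: [179.8, -0.3, 4.2]
force: [0.3, -0.4, -3.3]
grip_width: 0.0519
```

```bash
python3 shot.py w11; python3 sc.py sc11 180 100 320 260;python3 - <<'E'
from h import *
crop('pics/w11.png',230,90,400,300,2.7,'pics/w11c.png')
E
```

```text
11.8 [ 0.4983 -0.1923  0.0999] [179.81  -0.31   4.24] [ 0.34 -0.39 -3.26] 0.0519
```

View pics/w11c.png

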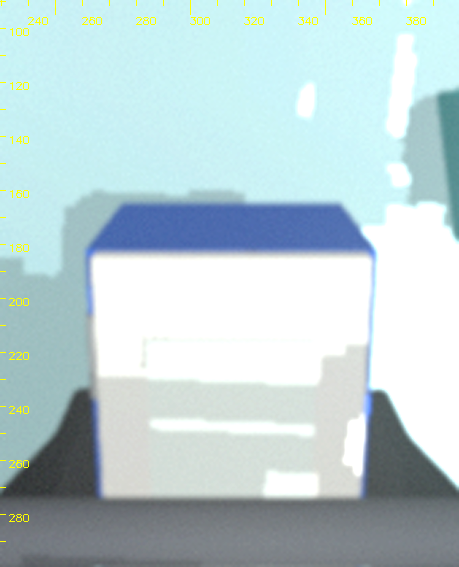

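View pics/sc11c.png

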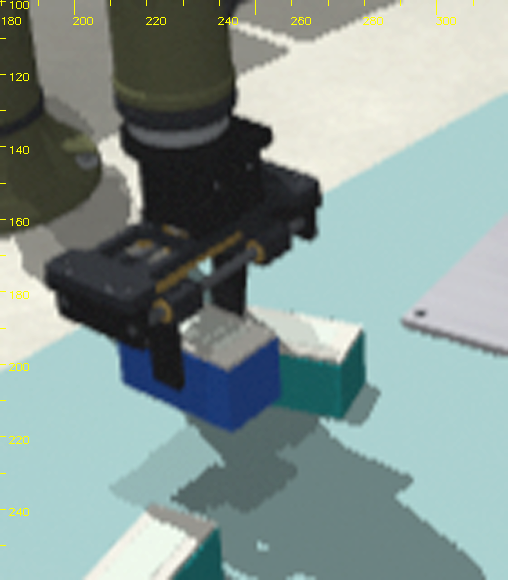

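Run:
```python
from h import *
import json
from scipy.optimize import least_squares
p=vision.camera_params('wrist');f=200/np.tan(np.radians(p['fovy']/2));Ti=np.linalg.inv(p['tool_from_camera'])
ob=np.array([(262.8,182),(368.2,182),(274.7,165.4),(356,165.4)])
# box frame relative to tool: tool z down. params: dx, dy, zbottom(tool z), pitch, yaw
def res(q):
    dx,dy,zb,pi,ya=q
    P=np.array([(.05,-.026,-.05),(.05,.026,-.05),(.05,-.026,0),(.05,.026,0)])
    P=R.from_euler('zy',[ya,pi]).apply(P)+[dx,dy,zb]
    c=(np.c_[P,np.ones(4)]@Ti.T)[:,:3]
    return (f*c[:,:2]/c[:,2:]+[p['cx'],p['cy']]-ob).ravel()
s=least_squares(res,[0,0,0.006,0,0]);print(s.x[:3].round(4),np.degrees(s.x[3:]).round(1),s.fun.round(1))
# stage refit with z=0
import fits
from scipy.optimize import least_squares as ls
r=ls(lambda q:fits.res([q[0],q[1],0,q[2]]),[.556,.18,.2],loss='soft_l1').x;print(r,np.degrees(r[2]))
for st in (r,[s_ for s_ in [fits.s.x[0],fits.s.x[1],fits.s.x[3]]]):
    a=st[2];M=np.array([[np.cos(a),-np.sin(a)],[np.sin(a),np.cos(a)]])
    print('pre',st[:2]+M@[.0,.006],'seat',st[:2]+M@[.016,.02])
```

```text
[-0.0017 -0.0002  0.0103] [-0.5  0. ] [-0.5  0.   0.4  0.   0.9 -0.  -0.8 -0. ]
pp [0.6526 0.301  0.009 ] [0.0025 0.0003 0.0025]
pm [0.6945 0.1089 0.0008] [0.0008 0.0008]
mm [0.4593 0.06   0.0081] [0.0007 0.0004 0.0005]
mp [0.4184 0.2545 0.0074] [0.0016 0.0027 0.0019]
y1 [0.6103 0.2281 0.0112] [0.0001 0.0001]
y2 [0.617  0.1919 0.011 ] [0.0006 0.0006]
r1 [0.5942 0.231  0.0129] [0.0004 0.0004]
r2 [0.5265 0.2179 0.0084] [0.0001 0.0001]
[ 0.5568  0.1817 -0.0035  0.2012] 11.529752569952157
pp [-0.5, -1.3]
pm [0.3, -0.7]
mm [0.4, 0.2]
mp [-0.4, 0.3]
y1 [0.2, 0.0]
y2 [0.1, -0.3]
r1 [-0.0, -0.6]
r2 [-0.1, -0.3]
mp [1.3, 0.1]
pp [0.8, 0.6]
mm [-0.0, 0.4]
pm [1.2, 0.0]
mm [-0.2, -0.4]
pp [-1.9, 0.6]
mp [0.5, -0.4]
y1 [0.5, 1.0]
y2 [-0.1, 0.7]
r1 [-0.4, -0.3]
r2 [-0.0, 1.3]
seat [0.56843811 0.20454433]
[0.55680963 0.1812695  0.2010978 ] 11.522055429982919
pre [0.55561116 0.18714859] seat [0.56849229 0.20406238]
pre [0.55555925 0.18762881] seat [0.56843811 0.20454433]
```

Request:
step_arm(series=[{"ax":0,"ay":0,"az":0.5,"x":0.003,"y":0.02,"z":0.01,"claw":40},{"ax":0,"ay":0,"az":1,"x":0.008,"y":0.055,"z":0.01,"claw":40},{"ax":0,"ay":0,"az":2,"x":0.015,"y":0.1,"z":0.01,"claw":40},{"ax":0,"ay":0,"az":3,"x":0.022,"y":0.145,"z":0.01,"claw":40},{"ax":0,"ay":0,"az":4,"x":0.029,"y":0.19,"z":0.01,"claw":40},{"ax":0,"ay":0,"az":5,"x":0.036,"y":0.235,"z":0.01,"claw":40},{"ax":0,"ay":0,"az":6,"x":0.043,"y":0.28,"z":0.01,"claw":40},{"ax":0,"ay":0,"az":7.2,"x":0.05,"y":0.325,"z":0.01,"claw":40},{"ax":0,"ay":0,"az":7.2,"x":0.055,"y":0.36,"z":0.005,"claw":40},{"ax":0,"ay":0,"az":7.2,"x":0.0575,"y":0.3786,"z":-0.01,"claw":40},{"ax":0,"ay":0,"az":7.2,"x":0.0575,"y":0.3786,"z":-0.03,"claw":40},{"ax":0,"ay":0,"az":7.2,"x":0.0575,"y":0.3786,"z":-0.04,"claw":40}])

```text
time_s: 13.1
tool_pos: [0.5508, 0.1881, 0.0536]
tool_rot: [-180.0, 0.3, 11.6]
force: [-1.0, -0.6, -3.6]
grip_width: 0.0516
```

```bash
python3 shot.py w12; python3 sc.py sc12 280 110 400 220;python3 sc.py t12 200 170 320 285 top
```

```text
13.1 [0.5508 0.1881 0.0536] [-179.98    0.3    11.6 ] [-0.99 -0.58 -3.63] 0.0516
```

View pics/w12.png

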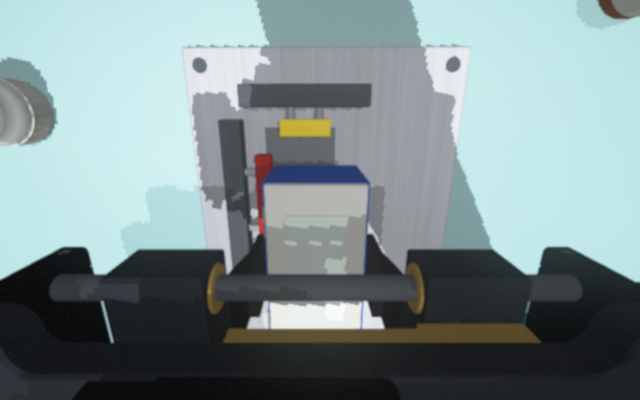

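View pics/sc12c.png

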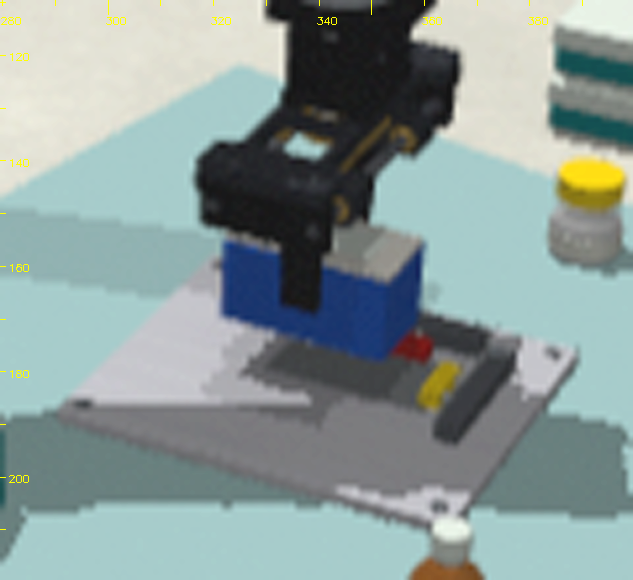

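View pics/t12c.png

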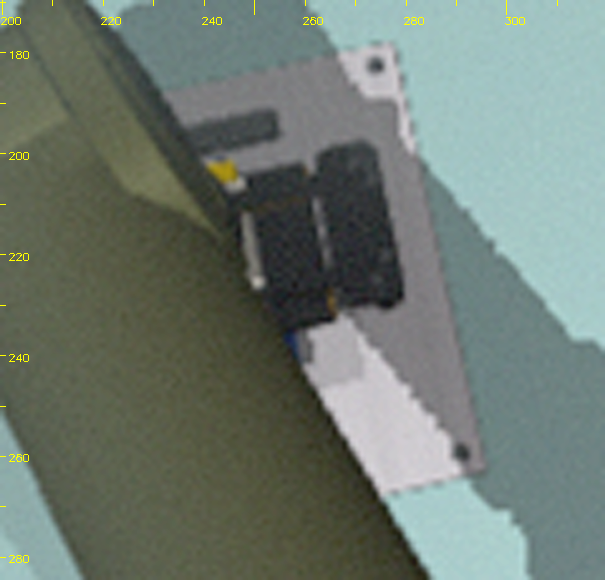

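Request:
step_arm(series=[{"ax":0,"ay":0,"az":0,"x":0,"y":0,"z":-0.01,"claw":40},{"ax":0,"ay":0,"az":0,"x":0,"y":0,"z":-0.02,"claw":40},{"ax":0,"ay":0,"az":0,"x":0,"y":0,"z":-0.03,"claw":40},{"ax":0,"ay":0,"az":0,"x":0,"y":0,"z":-0.035,"claw":40},{"ax":0,"ay":0,"az":0,"x":0,"y":0,"z":-0.035,"claw":40},{"ax":0,"ay":0,"az":0,"x":0,"y":0,"z":-0.035,"claw":40}])

```text
time_s: 13.85
tool_pos: [0.5536, 0.1871, 0.0214]
tool_rot: [-180.0, -0.0, 11.4]
force: [0.4, 0.4, -2.9]
grip_width: 0.0519
```

Request:
step_arm(series=[{"ax":0,"ay":0,"az":0,"x":0,"y":0,"z":-0.001,"claw":40},{"ax":0,"ay":0,"az":0,"x":0,"y":0,"z":-0.002,"claw":40},{"ax":0,"ay":0,"az":0,"x":0,"y":0,"z":-0.002,"claw":40}])

```text
time_s: 14.15
tool_pos: [0.5536, 0.187, 0.0195]
tool_rot: [180.0, -0.0, 11.4]
force: [-0.6, 1.4, -2.3]
grip_width: 0.0515
```

Request:
step_arm(series=[{"ax":0,"ay":0,"az":0,"x":0,"y":0,"z":-0.001,"claw":40},{"ax":0,"ay":0,"az":0,"x":0,"y":0,"z":-0.001,"claw":40}])

```text
time_s: 14.35
tool_pos: [0.5535, 0.187, 0.0183]
tool_rot: [180.0, 0.0, 11.4]
force: [-0.8, 0.1, -4.7]
grip_width: 0.052
```

Request:
step_arm(series=[{"ax":0,"ay":0,"az":0,"x":0,"y":0,"z":-0.001,"claw":40},{"ax":0,"ay":0,"az":0,"x":0,"y":0,"z":-0.001,"claw":40}])

```text
time_s: 14.55
tool_pos: [0.5536, 0.187, 0.0177]
tool_rot: [180.0, -0.0, 11.4]
force: [-1.3, -0.7, -1.3]
grip_width: 0.0517
```

Request:
step_arm(series=[{"ax":0,"ay":0,"az":0,"x":0,"y":0,"z":-0.001,"claw":40},{"ax":0,"ay":0,"az":0,"x":0,"y":0,"z":-0.001,"claw":40}])

```text
time_s: 14.75
tool_pos: [0.5536, 0.1871, 0.0177]
tool_rot: [180.0, 0.0, 11.4]
force: [-4.3, -1.2, 7.3]
grip_width: 0.0516
```

Request:
step_arm(series=[{"ax":0,"ay":0,"az":0,"x":0,"y":0,"z":0.0007,"claw":40},{"ax":0,"ay":0,"az":0,"x":0.0045,"y":0.003,"z":0.0007,"claw":40},{"ax":0,"ay":0,"az":0,"x":0.009,"y":0.006,"z":0.0007,"claw":40},{"ax":0,"ay":0,"az":0,"x":0.009,"y":0.006,"z":0.0007,"claw":40}])

```text
time_s: 15.15
tool_pos: [0.5632, 0.1931, 0.0177]
tool_rot: [180.0, -0.0, 11.4]
force: [-2.1, -1.2, 3.8]
grip_width: 0.0518
```

```bash
python3 shot.py w13
python3 - <<'E'
from h import *
crop('pics/w13.png',180,60,400,260,2.9,'pics/w13c.png')
E
```

```text
15.15 [0.5632 0.1931 0.0177] [ 1.7998e+02 -3.0000e-02  1.1430e+01] [-2.1  -1.24  3.81] 0.0518
```

View pics/w13c.png

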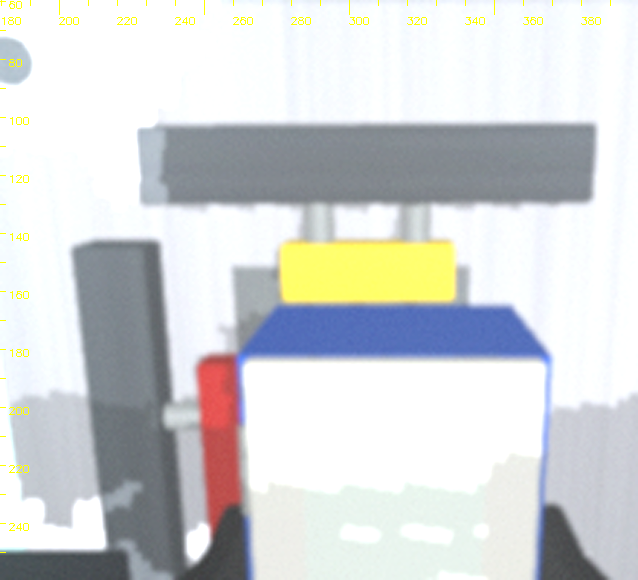

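Request:
step_arm(series=[{"ax":0,"ay":0,"az":0,"x":-0.0004,"y":0.002,"z":0.0002,"claw":40},{"ax":0,"ay":0,"az":0,"x":-0.0008,"y":0.004,"z":0.0002,"claw":40},{"ax":0,"ay":0,"az":0,"x":-0.0012,"y":0.006,"z":0.0002,"claw":40},{"ax":0,"ay":0,"az":0,"x":-0.0014,"y":0.007,"z":0.0002,"claw":40},{"ax":0,"ay":0,"az":0,"x":-0.0014,"y":0.007,"z":0.0002,"claw":40}])

```text
time_s: 15.7
tool_pos: [0.5628, 0.1972, 0.0177]
tool_rot: [179.8, -0.1, 11.4]
force: [0.8, -6.7, 5.9]
grip_width: 0.0515
```

Request:
step_arm(series=[{"ax":0,"ay":0,"az":0,"x":-0.0003,"y":0.0015,"z":0,"claw":40},{"ax":0,"ay":0,"az":0,"x":-0.0006,"y":0.003,"z":0,"claw":40},{"ax":0,"ay":0,"az":0,"x":-0.0006,"y":0.003,"z":0,"claw":40}])

```text
time_s: 16.0
tool_pos: [0.5626, 0.1985, 0.0178]
tool_rot: [179.6, -0.1, 11.3]
force: [0.0, -9.0, 6.6]
grip_width: 0.0516
```

Request:
step_arm(series=[{"ax":0,"ay":0,"az":0,"x":-0.0004,"y":0.002,"z":0.0005,"claw":40},{"ax":0,"ay":0,"az":0,"x":-0.0008,"y":0.004,"z":0.0005,"claw":40},{"ax":0,"ay":0,"az":0,"x":-0.0008,"y":0.004,"z":0.0005,"claw":40}])

```text
time_s: 16.3
tool_pos: [0.5619, 0.2016, 0.0178]
tool_rot: [179.6, -0.1, 11.3]
force: [2.2, -10.2, 3.7]
grip_width: 0.052
```

Request:
step_arm(series=[{"ax":0,"ay":0,"az":0,"x":-0.0003,"y":0.0015,"z":0,"claw":40},{"ax":0,"ay":0,"az":0,"x":-0.0003,"y":0.0015,"z":0,"claw":40},{"ax":0,"ay":0,"az":0,"x":-0.0003,"y":0.0015,"z":0,"claw":40}])

```text
time_s: 16.6
tool_pos: [0.5618, 0.2022, 0.0179]
tool_rot: [179.5, -0.0, 11.3]
force: [0.9, -12.1, 4.6]
grip_width: 0.0516
```

```bash
python3 shot.py w14
python3 - <<'E'
from h import *
crop('pics/w14.png',180,60,400,260,2.9,'pics/w14c.png')
E
```

```text
16.6 [0.5618 0.2022 0.0179] [ 1.7952e+02 -3.0000e-02  1.1260e+01] [  0.92 -12.12   4.6 ] 0.0516
```

View pics/w14c.png

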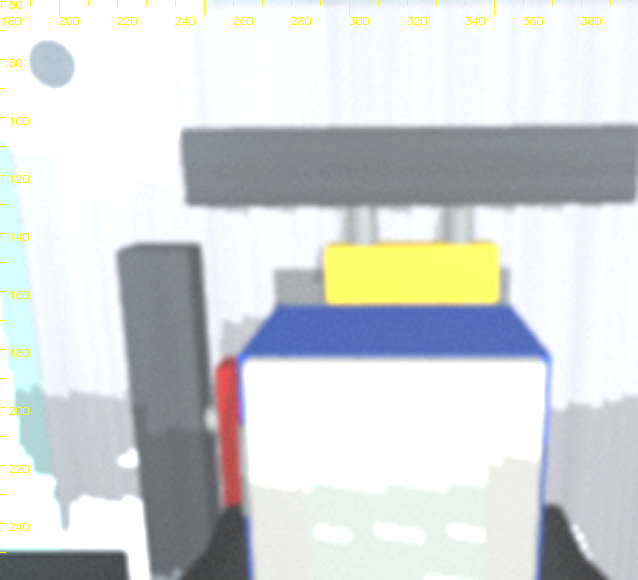

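Request:
step_arm(series=[{"ax":0,"ay":0,"az":0,"x":0.002,"y":0.0014,"z":0.0003,"claw":40},{"ax":0,"ay":0,"az":0,"x":0.004,"y":0.0018,"z":0.0003,"claw":40},{"ax":0,"ay":0,"az":0,"x":0.006,"y":0.0022,"z":0.0003,"claw":40},{"ax":0,"ay":0,"az":0,"x":0.006,"y":0.0022,"z":0.0003,"claw":40}])

```text
time_s: 17.05
tool_pos: [0.5622, 0.2023, 0.0179]
tool_rot: [179.3, 0.7, 11.3]
force: [-12.7, -17.2, 19.5]
grip_width: 0.0515
```

Request:
step_arm(series=[{"ax":0,"ay":0,"az":0,"x":0.0015,"y":0.0003,"z":0,"claw":40},{"ax":0,"ay":0,"az":0,"x":0.003,"y":0.0006,"z":0,"claw":40},{"ax":0,"ay":0,"az":0,"x":0.003,"y":0.0006,"z":0,"claw":40}])

```text
time_s: 17.35
tool_pos: [0.5636, 0.2032, 0.0179]
tool_rot: [179.3, 0.8, 11.3]
force: [-15.7, -18.3, 21.8]
grip_width: 0.0515
```

Request:
step_arm(series=[{"ax":0,"ay":0,"az":0,"x":0,"y":0,"z":0.0008,"claw":40},{"ax":0,"ay":0,"az":0,"x":0,"y":0,"z":0.0015,"claw":40},{"ax":0,"ay":0,"az":0,"x":0,"y":0,"z":0.0015,"claw":40}])

```text
time_s: 17.65
tool_pos: [0.5636, 0.2033, 0.0179]
tool_rot: [179.4, 0.8, 11.3]
force: [-13.2, -15.9, 12.6]
grip_width: 0.0517
```

Request:
step_arm(series=[{"ax":0,"ay":0,"az":0,"x":0,"y":0,"z":0.001,"claw":40},{"ax":0,"ay":0,"az":0,"x":0.0015,"y":0.0003,"z":0.0012,"claw":40},{"ax":0,"ay":0,"az":0,"x":0.003,"y":0.0006,"z":0.0015,"claw":40},{"ax":0,"ay":0,"az":0,"x":0.003,"y":0.0006,"z":0.0015,"claw":40}])

```text
time_s: 18.05
tool_pos: [0.5652, 0.2038, 0.0183]
tool_rot: [179.4, 1.0, 11.3]
force: [-13.9, -15.3, 9.3]
grip_width: 0.0522
```

```bash
python3 shot.py w15; python3 sc.py sc15 300 120 400 215
python3 - <<'E'
from h import *
crop('pics/w15.png',180,60,400,260,2.9,'pics/w15c.png')
E
```

```text
18.05 [0.5652 0.2038 0.0183] [179.38   0.98  11.33] [-13.89 -15.31   9.35] 0.0522
```

View pics/w15c.png

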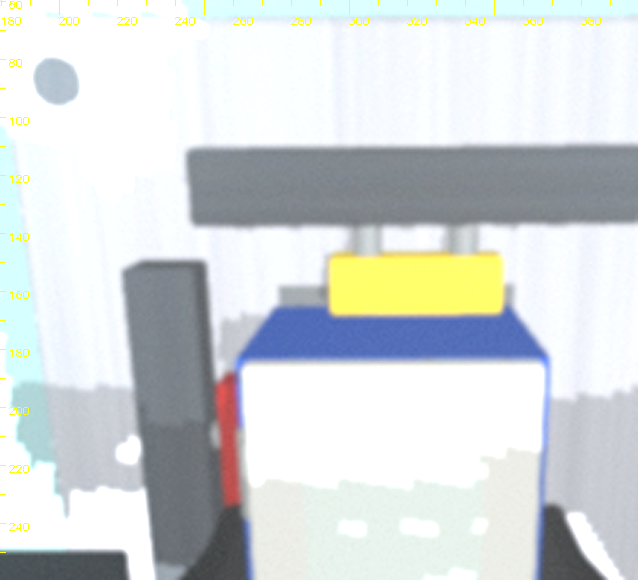

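View pics/sc15c.png

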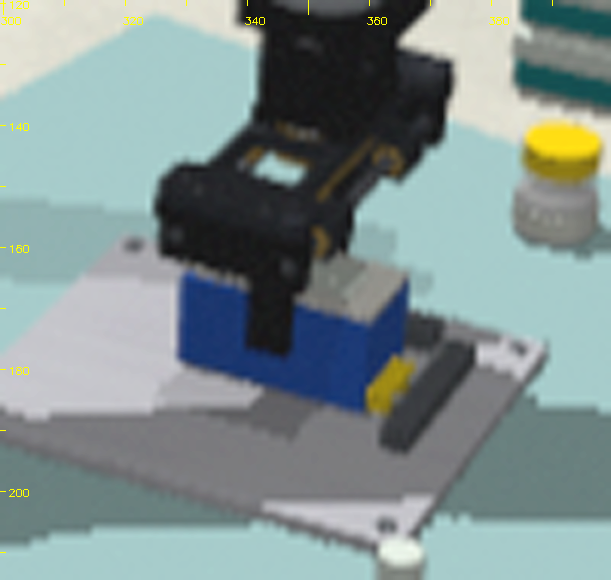

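Request:
step_arm(series=[{"ax":0.4,"ay":-0.5,"az":0,"x":0.001,"y":0,"z":0.0003,"claw":40},{"ax":0.8,"ay":-1.0,"az":0,"x":0.002,"y":0,"z":0.0005,"claw":40},{"ax":0.8,"ay":-1.0,"az":0,"x":0.003,"y":0.0002,"z":0.0005,"claw":40},{"ax":0.8,"ay":-1.0,"az":0,"x":0.003,"y":0.0002,"z":0.0005,"claw":40}])

```text
time_s: 18.55
tool_pos: [0.5668, 0.2042, 0.0177]
tool_rot: [180.0, -0.0, 11.3]
force: [-14.3, -13.8, 5.8]
grip_width: 0.0515
```

Request:
step_arm(series=[{"ax":0,"ay":-0.2,"az":0,"x":0.001,"y":0,"z":0.0003,"claw":40},{"ax":0,"ay":-0.3,"az":0,"x":0.002,"y":0.0002,"z":0.0005,"claw":40},{"ax":0,"ay":-0.3,"az":0,"x":0.003,"y":0.0004,"z":0.0005,"claw":40},{"ax":0,"ay":-0.3,"az":0,"x":0.003,"y":0.0004,"z":0.0005,"claw":40}])

```text
time_s: 18.95
tool_pos: [0.5685, 0.2045, 0.0177]
tool_rot: [179.9, -0.2, 11.4]
force: [-15.9, -13.8, 5.8]
grip_width: 0.0514
```

```bash
python3 shot.py w16;  python3 - <<'E'
from h import *
crop('pics/w16.png',180,60,400,260,2.9,'pics/w16c.png')
E
```

```text
18.95 [0.5685 0.2045 0.0177] [ 1.7992e+02 -1.6000e-01  1.1360e+01] [-15.87 -13.83   5.79] 0.0514
```

View pics/w16c.png

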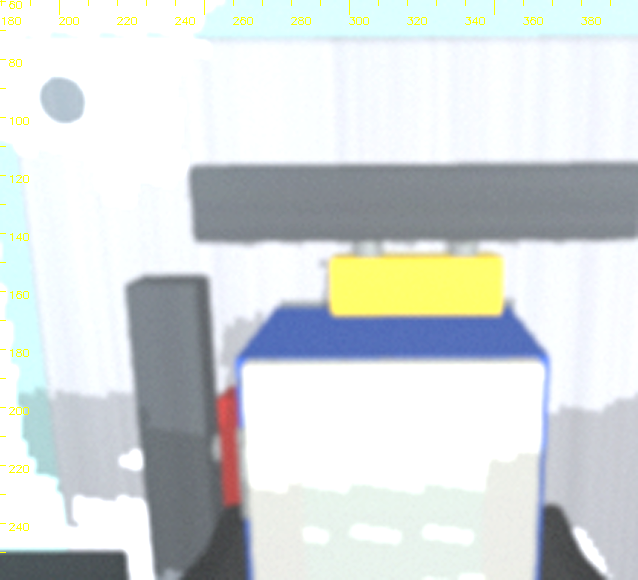

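Request:
step_arm(series=[{"ax":0,"ay":0,"az":0,"x":0.001,"y":0.0002,"z":0.0002,"claw":40},{"ax":0,"ay":0,"az":0,"x":0.002,"y":0.0004,"z":0.0002,"claw":40},{"ax":0,"ay":0,"az":0,"x":0.002,"y":0.0004,"z":0.0002,"claw":40}])

```text
time_s: 19.3
tool_pos: [0.5698, 0.2048, 0.0177]
tool_rot: [179.9, -0.1, 11.4]
force: [-17.2, -14.2, 7.1]
grip_width: 0.0515
```

Request:
step_arm(series=[{"ax":0,"ay":-0.2,"az":0,"x":0.001,"y":0.0002,"z":0.0003,"claw":40},{"ax":0,"ay":-0.2,"az":0,"x":0.001,"y":0.0002,"z":0.0003,"claw":40},{"ax":0,"ay":-0.2,"az":0,"x":0.001,"y":0.0002,"z":0.0003,"claw":40}])

```text
time_s: 19.6
tool_pos: [0.57, 0.2048, 0.0177]
tool_rot: [179.9, -0.2, 11.4]
force: [-18.8, -15.7, 6.7]
grip_width: 0.0517
```

Request:
step_arm(series=[{"ax":0,"ay":0,"az":0,"x":0.0008,"y":0.001,"z":0.0002,"claw":40},{"ax":0,"ay":0,"az":0,"x":0.0008,"y":0.001,"z":0.0002,"claw":40},{"ax":0,"ay":0,"az":0,"x":0.0008,"y":0.001,"z":0.0002,"claw":40}])

```text
time_s: 19.9
tool_pos: [0.5699, 0.2048, 0.0177]
tool_rot: [179.8, -0.1, 11.4]
force: [-21.2, -17.2, 9.0]
grip_width: 0.0521
```

```bash
python3 shot.py w17; python3 sc.py sc17 300 120 400 215
python3 - <<'E'
from h import *
crop('pics/w17.png',180,60,400,260,2.9,'pics/w17c.png')
E
```

```text
19.9 [0.5699 0.2048 0.0177] [ 1.7978e+02 -5.0000e-02  1.1350e+01] [-21.18 -17.2    9.03] 0.0521
```

View pics/w17c.png

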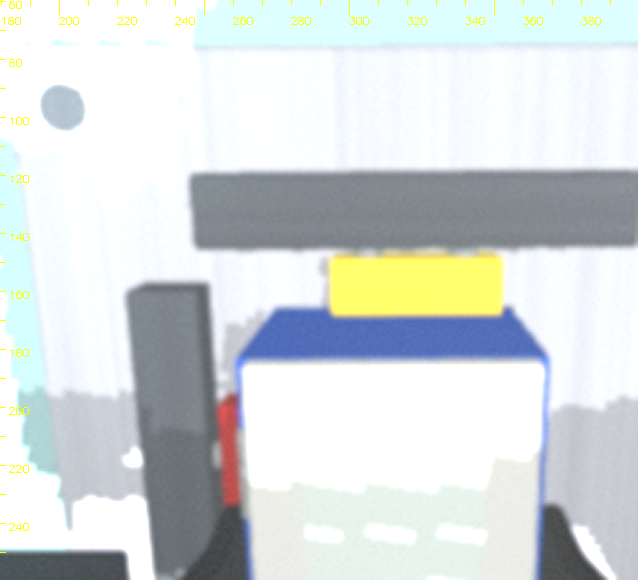

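View pics/sc17c.png

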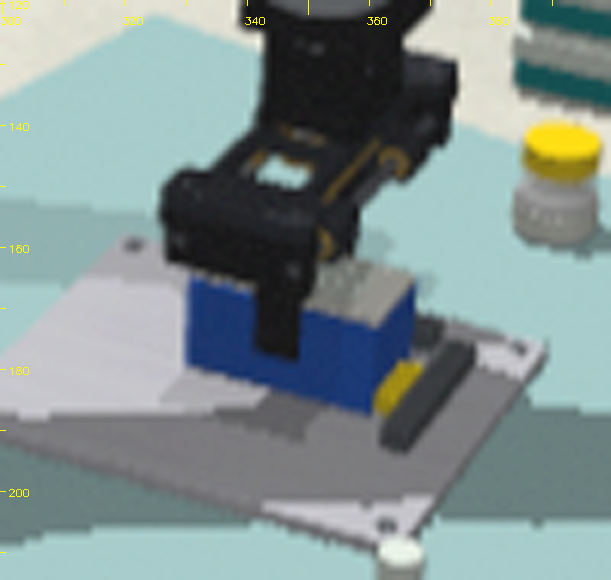

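Request:
step_arm(series=[{"ax":0,"ay":0,"az":0,"x":-0.0008,"y":-0.0006,"z":0,"claw":40},{"ax":0,"ay":0,"az":0,"x":-0.0008,"y":-0.0006,"z":0,"claw":40},{"ax":0,"ay":0,"az":0,"x":-0.0008,"y":-0.0006,"z":0,"claw":40},{"ax":0,"ay":0,"az":0,"x":-0.0008,"y":-0.0006,"z":0,"claw":40},{"ax":0,"ay":0,"az":0,"x":-0.0008,"y":-0.0006,"z":0,"claw":40},{"ax":0,"ay":0,"az":0,"x":-0.0008,"y":-0.0006,"z":0,"claw":40}])

```text
time_s: 20.6
tool_pos: [0.5699, 0.2048, 0.0177]
tool_rot: [179.8, -0.2, 11.4]
force: [-18.7, -15.6, 6.9]
grip_width: 0.0517
```

Request:
step_arm(series=[{"ax":0,"ay":0,"az":0,"x":0,"y":0,"z":0,"claw":40},{"ax":0,"ay":0,"az":0,"x":0,"y":0,"z":0,"claw":40},{"ax":0,"ay":0,"az":0,"x":0,"y":0,"z":0,"claw":40},{"ax":0,"ay":0,"az":0,"x":0,"y":0,"z":0,"claw":40},{"ax":0,"ay":0,"az":0,"x":0,"y":0,"z":0,"claw":40},{"ax":0,"ay":0,"az":0,"x":0,"y":0,"z":0,"claw":40}])

```text
time_s: 21.2
tool_pos: [0.5699, 0.2048, 0.0177]
tool_rot: [179.8, -0.2, 11.4]
force: [-18.6, -15.8, 6.5]
grip_width: 0.0519
```

```bash
python3 shot.py w18;  python3 - <<'E'
from h import *
crop('pics/w18.png',180,60,400,260,2.9,'pics/w18c.png')
a=cv2.imread('pics/w17.png').astype(int);b=cv2.imread('pics/w18.png').astype(int)
# bar pixel extents, both shots
for im in (a,b,cv2.imread('pics/w13.png').astype(int)):
    B,G,Rr=im[...,0],im[...,1],im[...,2]
    y=(Rr>120)&(G>100)&(B<70); r=(Rr>90)&(G<40)&(B<50)
    for m in(y,r):
        v,u=np.nonzero(m[60:250,180:400]); print(u.min()+180,u.max()+180,v.min()+60,v.max()+60,end=' | ')
    print()
E
```

```text
21.2 [0.5699 0.2048 0.0177] [ 1.7984e+02 -1.7000e-01  1.1360e+01] [-18.58 -15.79   6.5 ] 0.0519
294 351 148 167 | 258 260 198 233 | 
294 351 148 167 | 257 260 206 233 | 
277 335 143 163 | 251 260 184 239 |
```

View pics/w18c.png

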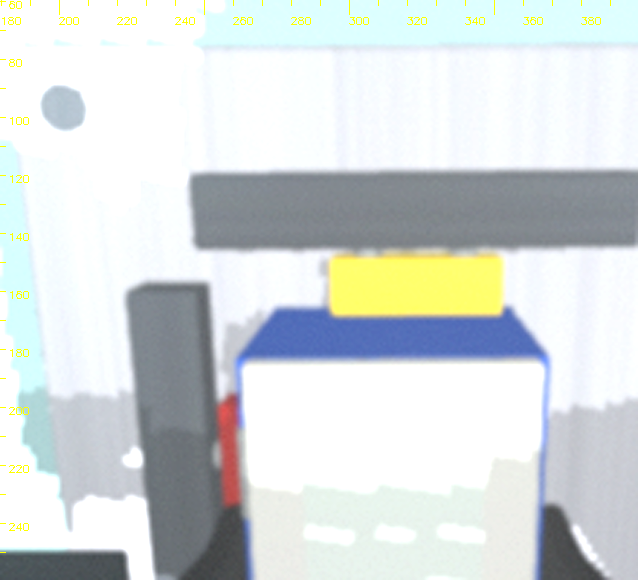

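```bash
python3 -c "
from cell import workorder
print(workorder.sign_off())"
```

```text
the job is handed in; nothing more can be done
None
```

I shut the lid where the box stood, then set the box on the stage and pressed it into the corner. I handed the job in at about 21 s of robot time, with the fingers still gripping the box and pushing.

**Last checks**
- **Lid:** it looked flat shut in three views after I pressed it down with about 10 N. The box stood on the table throughout and did not visibly move.
- **Position:** at the end the TCP was (0.5699, 0.2048, 0.0177), about 0.4 mm from the seat I worked out from the images. The tool was level to about 0.2° and its yaw was 11.4°, against 11.5° measured for the stage.
- **Bars fully in:** I did not read the bar travel directly. I judged it from force: the last steps raised the push with almost no more movement, which fits both bars being at their stops. In the wrist picture both bars sit close to their rails.
- **Hold:** I backed the push off slightly, to about 21 N along the stage's x and 12 N along its y. The pose then stayed steady over a 0.6 s wait.
- **Other objects:** I kept away from the bottle, jar, lens and turquoise boxes, but took no final picture of them all.

**What disagreed or went wrong**
- **Fingertip position:** the text puts the fingertips 8 mm ahead of the TCP. The scene and wrist views, and touching the lid, showed them about 16 mm behind it. My first try at the lid therefore passed over it without touching. I lowered all later heights to match.
- **Push force:** while pressing in x, the downward force rose to about 22 N and the tool tilted about 1°. I corrected both before the final push.

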